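# Stack the stiffener panels on the drying stand and set the lamp

### The job

Turn the drying lamp down by sliding its red dimmer grip to the off end (the end with the black block), then lay the blue spacer ring over the spindle of the drying stand. Stack every white stiffener panel from the board flat on the spacer with its hole over the spindle; they are too thin to grip where they lie, so slide each one to the board's front edge until its tongue overhangs and lift it by the tongue. When all are stacked put the dark steel ring weight over the spindle on top of them, and only then slide the dimmer grip level with the green mark, leaving the other things on the bench where they are.

Things in the scene. Friction and masses are not known exactly. Their poses are not given: they have to be found in the camera images.
- panel_a_mid (a point): thin flat white plastic panel, two grey patches, 2.5 mm thick, 60 g, 170 mm long: a 90 x 90 mm middle with a 30 x 30 mm square hole at its centre, and at each end (its +x, -x) a tongue 46 mm wide, 40 mm long. Point: hole centre, mid thickness; x along its length, z up. Starts flat on the board, about square to its front edge, 10 to 70 mm back from it, 120 mm from the next. May be absent.
- panel_b_mid (a point): thin flat white plastic panel, two grey patches, 2.5 mm thick, 60 g, 170 mm long: a 90 x 90 mm middle with a 30 x 30 mm square hole at its centre, and at each end (its +x, -x) a tongue 46 mm wide, 40 mm long. Point: hole centre, mid thickness; x along its length, z up. Starts flat on the board, about square to its front edge, 10 to 70 mm back from it, 120 mm from the next. May be absent.
- panel_c_mid (a point): thin flat white plastic panel, two grey patches, 2.5 mm thick, 60 g, 170 mm long: a 90 x 90 mm middle with a 30 x 30 mm square hole at its centre, and at each end (its +x, -x) a tongue 46 mm wide, 40 mm long. Point: hole centre, mid thickness; x along its length, z up. Starts flat on the board, about square to its front edge, 10 to 70 mm back from it, 120 mm from the next. May be absent.
- board_edge (a point): raised work board, 260 mm deep (x), 380 mm wide (y), 50 mm high, smooth top; fixed. Point: middle of the top's front edge (nearest the robot); x points back over the board, y left along the edge, z up. Panels slide on it with friction about 0.3, less than that of fingertips on a panel: pressed with shut fingertips a panel can be dragged. One overhanging by its tongue stays put.
- spindle_foot (a point): drying stand: fixed pedestal, flat top 80 x 80 mm at 45 mm above the bench, foot 90 x 90 mm and 12 mm high, with an upright round spindle 14 mm in diameter and 62 mm tall, tapered over its last 10 mm. Point: where the spindle's axis meets the pedestal's top; z up. The spacer lies at the bottom, the panels flat on it and on one another.
- weight_mid (a point): dark steel ring weight standing upright on the bench: outer diameter 56 mm, bore 26 mm, 40 mm high, about 0.5 kg. Point: centre, half-way up; z along the bore.
- spacer_mid (a point): blue plastic spacer ring lying on the bench: outer diameter 62 mm, bore 26 mm, 30 mm high, about 60 g. Point: centre, half-way up; z along the bore.
- dimmer (a joint): sliding grip of the drying lamp's dimmer: position in m along its track, 0 (off, at the right-hand end with the black block just beyond) to 0.12, growing toward the track's +y (left) end; about 1.5 N to move, stays where it is left.
- dimmer_top (a point): centre of the top face of the dimmer's red grip (28 mm across the track, 20 mm along it, 40 mm high, top 54 mm above the bench) on a fixed grey track base 14 mm high, 40 mm wide. y points along the track (growing joint value), x across it, z up.
- mark_mid (a point): small green pointer tab (6 mm along the track) standing beside the track, on its robot side; point: its centre; y along the track. Look only, nothing to bump into. The grip is set when its centre is level with the tab.
- cone_black: bystander, leave alone: black thread cone, 60 mm wide, 110 mm tall; origin under its centre
- cone_orange: bystander, leave alone: orange thread cone, 60 mm wide, 110 mm tall; origin under its centre
- glue_jar: bystander, leave alone: jar of glue with a yellow cap, 68 mm wide, 85 mm tall; origin under its centre
- tape_roll: bystander, leave alone: roll of yellow tape lying flat, 90 mm wide, 25 mm tall; origin under its centre
- oil_bottle: bystander, leave alone: clear oil bottle, 48 mm wide, 130 mm tall; origin under its centre
Things that resemble listed ones, but are neither listed nor needed, are in the scene too. There is more than one size of the part that bears weight_mid; the job needs the middle-sized.

How it is judged:
By the outcome, as a careful person would: the job done as asked, in the order asked, and still so for the second after the job is handed in, with the robot touching nothing.
Of panel_a, panel_b, panel_c only 2 to 3 are there at a start; the rules pass over those that are not, and their reading is None.
At some moment in a run one of weight, spacer may be knocked a few centimetres aside while the robot is not near it.
It also fails if it takes over 208 s, if anything falls off the work surface, if the arm or the gripper's body presses on something with over 40 N, if the wrist force passes 120 N, or if a joint passes its speed limit or range.

### The arm

A 7-joint arm with a two-finger parallel gripper is mounted at the origin on the work surface. World frame = base frame: x ahead of the robot, y to its left, z up, the work surface at z = 0. Lengths are in m, angles in rad, forces in N, time in s.
With the tool pointing down it reaches from about 0.4 to 0.9 m from the base axis. Payload 5.5 kg.
Tool frame: the origin (TCP) lies midway between the tips of the shut fingers; the grasp point (between the pads) lies 19 mm behind it; z points along the fingers, y is the direction in which the jaws open and shut (so a half turn about z gives the same grasp; the last joint's range is limited). The gripper opens to 85 mm and grips with 20 to 120 N. Pads are 22 mm wide; open, the fingers measure 114 mm over their backs; the gripper's body (76 mm by 85 mm) begins 54 mm behind the grasp point. The pads swing forward as they close: fully open they stand 13 mm farther back than shut.
Start: joints at [1.445, 0.501, -0.427, 1.55, 0.221, 1.138, -0.21], TCP at [0.246, -0.601, 0.231] pointing down, gripper open.
Joint ranges: [-2.88, 2.88], [-0.31, 2.03], [-1.54, 1.56], [0.2, 2.42], [-1.41, 4.55], [0.19, 2.02], [-2.57, 2.57]. Speed limits (rad/s): [2.57, 2.57, 3.14, 3.14, 3.14, 3.14, 3.14].

### API

Orientations are given as a unit quaternion [x, y, z, w].
In Python, from rig import manip gives the robot as it stands. The module is installed in compiled form; this text tells all that it offers.
- The arm moves only by the tool apply_moves, never from a script. Its argument "series" is a list of rows, each an object of numbers: "fingers": the finger opening in cm, from 0 to 8.54; "tx", "ty", "tz": the shift along the world's x, y, z in cm; "roll": the turn about the world's z in degrees. In form: [{"fingers": .., "tx": .., "ty": .., "tz": .., "roll": ..}, ...]. A call has exactly 8 rows; each row is the pose to reach, as a shift and turn from the pose measured when the call began; what a row does not reach only later rows make up. A row lasts 1/8 s, in which the tool goes at most 62.5 mm and 10.7 degrees, less where a joint would pass 70% of its speed; a pose out of reach is approached as far as the arm can. A call with a gripper value outside its range is refused whole. The fingers move at their own pace and stop on an object; "grip_force" is the grip in N (left out, the last holds). Time passes only in rows, so rows that repeat a pose let the fingers close, or fill a call up. It gives the time, the measured TCP pose, the force and the opening at its end, in the units of the state.
- manip.state(): the state, without advancing time (a new reading comes with each control period).
- manip.read_camera(name): name is "side" or "top"; returns (picture, depth): 480x640x3 uint8, red, green, blue; 480x640 float32, m along the optical axis (not along the pixel's ray), 0 where there is no reading.
- manip.camera_info(name): a dict with "fx", "fy", "cx", "cy" (pixels), "extrinsics" (4x4, takes a point from world to camera coordinates). Camera axes: x right, y up, looking along -z (the intrinsics and any distortion apply to the point x, -y, -z); pixel columns grow to the right and rows downward; lengths in m; the calibration is good to about 2 mm. A picture is of the moment at which its call begins. camera_info takes no time and is no camera call.
- manip.job_done(): hands the job in, once; it reports no verdict.
The state is a dict: "time": time; "joints": joint angles; "joint_velocities": joint speeds; "tau": joint torques, N m; "eef_pos": TCP position; "ee_rot": TCP orientation; "contact_force": force on the tool from outside, world axes, zero at the start; "torque": the same for the moment, N m; "grip_width": finger opening in m.
Only numpy, scipy, OpenCV 4.12 (cv2) and the standard library are available. Lean on these libraries where they do the work, as an engineer would, in place of code of your own. Each camera call takes 0.05 s, during which the arm holds its last target.

## Working session

There is one attempt and no reset: what is moved stays moved. The work goes in short steps, Python scripts to look and compute and a tool call to move; the robot and the scene stay as the last step left them, time stands still between calls to the robot, and variables do not carry over. Pictures are saved under pics/ and viewed, and the job is handed in when it is done.

Besides the shell and the picture viewer there is one more tool, called after ">>>" as name(argument=value, ...) on one line, values as JSON. apply_moves: Moves the arm, as the interface text tells. Its arguments: {"type":"object","properties":{"series":{"type":"array","items":{"type":"object","properties":{"fingers":{"type":"number"},"tx":{"type":"number"},"ty":{"type":"number"},"tz":{"type":"number"},"roll":{"type":"number"}}}},"grip_force":{"type":"number"}},"required":["series"]}

```bash
mkdir -p pics; cat > h.py <<'E'
import numpy as np, cv2
from rig import manip
def snap(name,fn=None):
    im,d=manip.read_camera(name)
    np.savez(f'{name}.npz',im=im,d=d)
    if fn: cv2.imwrite(f'pics/{fn}.png',im[:,:,::-1])
    return im,d
def load(name):
    z=np.load(f'{name}.npz'); return z['im'],z['d']
def dedist(name,u,v):
    c=manip.camera_info(name)
    p=np.array([[[u,v]]],float)
    K=np.array([[c['fx'],0,c['cx']],[0,c['fy'],c['cy']],[0,0,1]])
    D=np.array(c.get('distortion',np.zeros(5)),float) if not isinstance(c.get('distortion'),dict) else np.zeros(5)
    return cv2.undistortPoints(p,K,D)[0,0]
def ray(name,u,v):
    c=manip.camera_info(name);E=np.array(c['extrinsics'])
    a,b=dedist(name,u,v)
    R=E[:3,:3];o=-R.T@E[:3,3]
    return o,R.T@np.array([a,-b,-1.])
def onz(name,u,v,z):
    o,d=ray(name,u,v); return o+d*(z-o[2])/d[2]
def xyz(name,d):
    c=manip.camera_info(name);E=np.array(c['extrinsics']);R=E[:3,:3]
    v,u=np.mgrid[:480,:640]
    K=np.array([[c['fx'],0,c['cx']],[0,c['fy'],c['cy']],[0,0,1]])
    D=np.array(c.get('distortion',np.zeros(5)),float)
    n=cv2.undistortPoints(np.stack([u.ravel(),v.ravel()],1).astype(float)[:,None],K,D)[:,0]
    P=np.stack([n[:,0],-n[:,1],-np.ones(len(n))],1)*d.ravel()[:,None]
    return ((P-E[:3,3])@R).reshape(480,640,3)
E
python3 - <<'E'
from h import *
print(manip.state())
for n in('side','top'):
    print(n,manip.camera_info(n)); snap(n,n+'0')
E
```

```text
{'time': 0.0, 'joints': array([ 1.4451918 ,  0.50184439, -0.42674907,  1.5514697 ,  0.22081633,
        1.13827337, -0.21027608]), 'joint_velocities': array([ 0.00068304, -0.00115997,  0.00177961, -0.00029538,  0.00056649,
        0.00212815, -0.00062757]), 'tau': array([ 1.55365691e-03, -5.69530642e+01, -5.81564695e+00, -2.80938274e+01,
        1.06379771e-02,  1.20125822e-02, -6.81527666e-06]), 'eef_pos': array([ 0.24607224, -0.6008713 ,  0.23024959]), 'ee_rot': array([ 9.81157773e-01,  1.93205807e-01, -1.70386183e-04, -9.54633136e-04]), 'contact_force': array([ 0.12309739, -0.40305065,  0.52381471]), 'torque': array([ 0.05292814, -0.02034183, -0.01573981]), 'grip_width': 0.08557547086224164}
side {'fx': 566.1311862954875, 'fy': 566.1311862954875, 'cx': 326.70712543361356, 'cy': 240.3568715816966, 'extrinsics': array([[ 0.99630423, -0.0855813 , -0.00733008, -0.49656027],
       [ 0.0610327 ,  0.64529699,  0.76148986, -0.07959053],
       [-0.06043921, -0.75912294,  0.64813537, -1.52204687],
       [ 0.        ,  0.        ,  0.        ,  1.        ]])}
top {'fx': 544.5034603985058, 'fy': 544.5034603985058, 'cx': 311.55305954122497, 'cy': 233.50843527354948, 'extrinsics': array([[ 0.01579874, -0.99969358,  0.01905627, -0.01696882],
       [ 0.99559843,  0.01748918,  0.09207553, -0.48062929],
       [-0.09238059,  0.01751772,  0.99556966, -1.54713049],
       [ 0.        ,  0.        ,  0.        ,  1.        ]])}
```

View pics/top0.png

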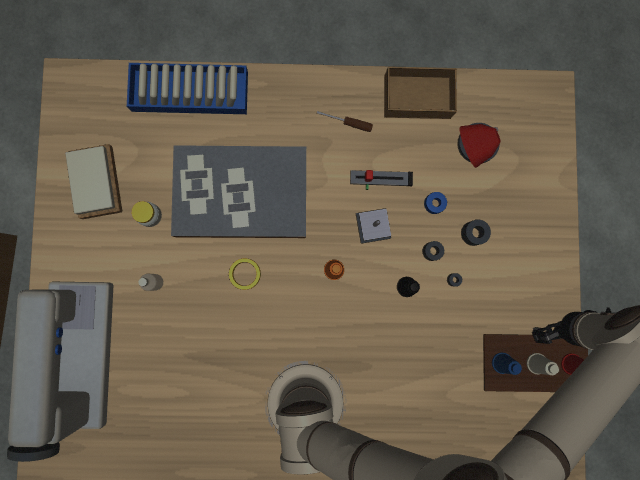

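View pics/side0.png

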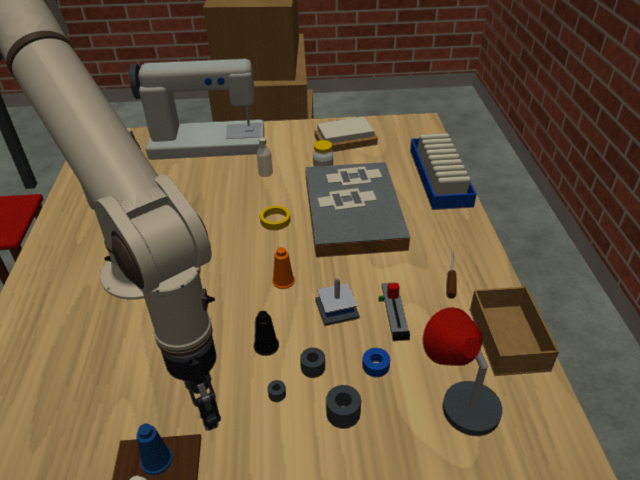

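Top view: two panels at (197,184) and (238,198) on the board, stand (374,225), dimmer grip (369,176), spacer (436,203), ring weights at (476,232), (433,251), (455,280). Now measure.

```bash
python3 - <<'E'
from h import *
im,d=load('top')
cv2.imwrite('pics/z1.png',cv2.resize(im[135:250,165:315],None,fx=5,fy=5,interpolation=cv2.INTER_CUBIC)[:,:,::-1])
cv2.imwrite('pics/z2.png',cv2.resize(im[160:300,340:500],None,fx=5,fy=4.2857*0+4.2,interpolation=cv2.INTER_CUBIC)[:,:,::-1])
P=xyz('top',d)
hsv=cv2.cvtColor(im,cv2.COLOR_RGB2HSV)
def blobs(m,amin,lab):
    n,l,s,c=cv2.connectedComponentsWithStats(m.astype(np.uint8))
    for i in range(1,n):
        if s[i,4]>=amin:
            z=P[l==i]; print(lab,c[i].round(1),s[i].tolist(),'z med/max',np.median(z[:,2]).round(4),np.percentile(z[:,2],95).round(4),'xy',np.median(z,axis=0).round(4), 'rect',cv2.minAreaRect(np.argwhere(l==i)[:,::-1].astype(np.float32)))
H,S,V=hsv[...,0],hsv[...,1],hsv[...,2]
roi=np.zeros((480,640),bool);roi[130:320,130:500]=1
blobs(roi&((H<6)|(H>174))&(S>150)&(V>90),8,'red')
blobs(roi&(H>50)&(H<85)&(S>100),3,'green')
blobs(roi&(H>100)&(H<125)&(S>150),20,'blue')
blobs(roi&(S<60)&(V>150),20,'white')
blobs(roi&(V<75)&(S<110),20,'dark')
# heights via depth
for u,v in[(476,223),(433,243),(455,275),(436,195),(374,215),(369,174),(240,150),(476,232)]:
    print(u,v,P[v,u].round(4))
E
```

```text
red [478.2 142.3] [460, 130, 39, 33, 860] z med/max 0.2094 0.2183 xy [ 0.7098 -0.4322  0.2094] rect ((480.09588623046875, 141.08901977539062), (33.0056037902832, 34.29305648803711), 69.44395446777344)
red [369.3 174.2] [366, 170, 7, 9, 55] z med/max 0.0539 0.0598 xy [ 0.6508 -0.1701  0.0539] rect ((369.0, 174.0), (8.0, 6.0), 90.0)
green [366.7 186.5] [366, 184, 3, 6, 12] z med/max 0.0145 0.0188 xy [ 0.6223 -0.1689  0.0145] rect ((366.6153869628906, 186.42308044433594), (1.765045166015625, 5.295135974884033), 11.309932708740234)
blue [435.5 202.5] [425, 192, 22, 22, 307] z med/max 0.028 0.035 xy [ 0.5773 -0.3669  0.028 ] rect ((435.50006103515625, 202.50001525878906), (19.798988342285156, 21.21320343017578), 45.0)
dark [461.9 148.8] [458, 135, 12, 27, 119] z med/max 0.0167 0.0247 xy [ 0.7391 -0.447   0.0167] rect ((461.5342712402344, 148.92466735839844), (27.855796813964844, 6.203182220458984), 69.44395446777344)
dark [492.5 154.4] [484, 146, 15, 17, 44] z med/max 0.0191 0.1796 xy [ 0.7206 -0.539   0.0191] rect ((491.9588928222656, 154.890380859375), (3.3499128818511963, 21.2510108947
[... 2322 characters left out ...]
 med/max 0.0378 0.0444 xy [ 0.4378 -0.3564  0.0378] rect ((432.8824157714844, 250.52944946289062), (18.432706832885742, 21.3431339263916), 75.96376037597656)
dark [454.  279.3] [447, 273, 15, 13, 143] z med/max 0.0261 0.0316 xy [ 0.3565 -0.4192  0.0261] rect ((454.0, 279.0), (12.0, 14.0), 90.0)
dark [407.4 286.5] [397, 277, 23, 20, 357] z med/max 0.066 0.111 xy [ 0.3324 -0.2762  0.066 ] rect ((408.0, 286.5), (19.0, 22.0), 90.0)
476 223 [ 0.5162 -0.4759  0.0538]
433 243 [ 0.4581 -0.3562  0.0397]
455 275 [ 0.3681 -0.4211  0.0309]
436 195 [ 0.5996 -0.3694  0.024 ]
374 215 [ 0.5342 -0.1853  0.0505]
369 174 [ 0.6532 -0.1708  0.0465]
240 150 [0.714  0.1999 0.0535]
476 232 [ 0.4955 -0.4918  0.0037]
```

View pics/z1.png

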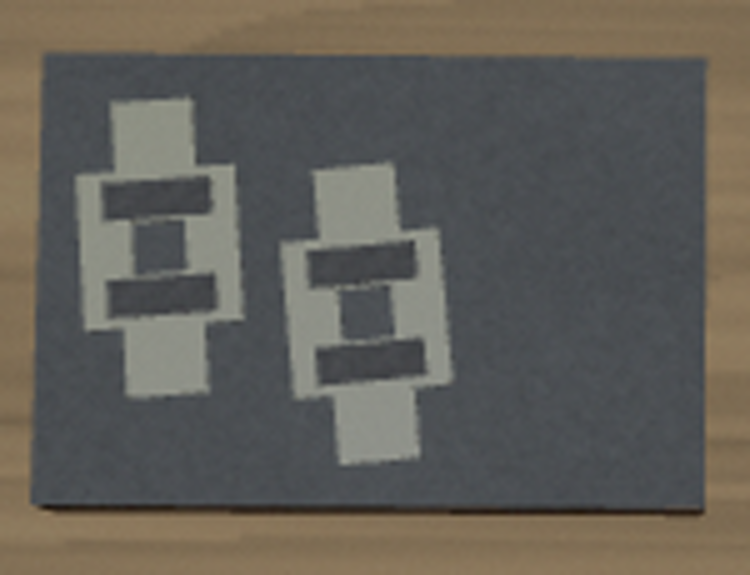

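View pics/z2.png

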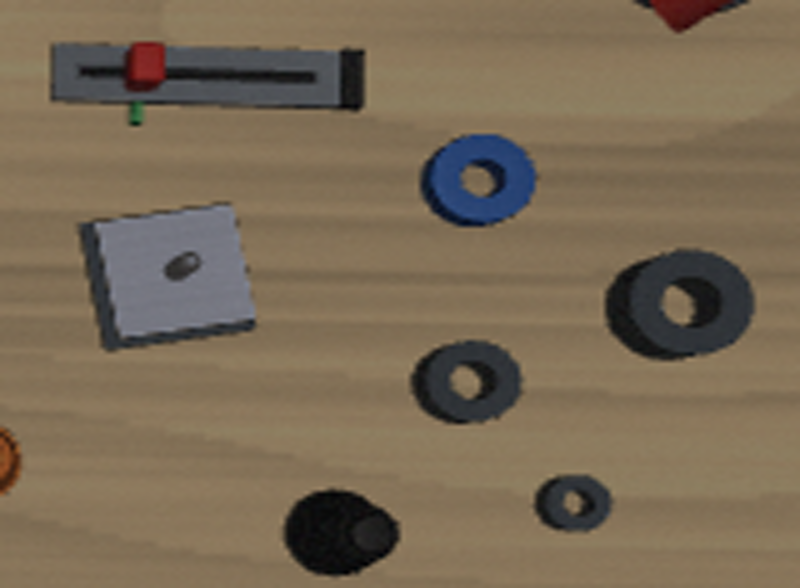

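Panels, three ring weights (mid one at (433,250), 40 mm tall), grip near the green tab. Now precise positions by rays from both views.

```bash
python3 - <<'E'
from h import *
im,d=load('side')
cv2.imwrite('pics/s1.png',cv2.resize(im[150:260,295:415],None,fx=6,fy=5.4,interpolation=cv2.INTER_CUBIC)[:,:,::-1])
cv2.imwrite('pics/s2.png',cv2.resize(im[265:435,255:415],None,fx=4.5,fy=3.5,interpolation=cv2.INTER_CUBIC)[:,:,::-1])
T=lambda u,v,z:onz('top',u,v,z).round(4)[:2]
print('spacer',T(435.5,202.5,.015),T(436.6,202.4,.03)); print('weight',T(432.9,250.5,.02),T(434,250.7,.04))
print('big',T(475.5,232.2,.027),'small',T(454,279.3,.015))
print('spindle tip',T(378,221.9,.107),'face',T(375.1,224.5,.045))
# panels from crop 165,135 x5
def c(p,z): return T(165+p[0]/5-.4*0,135+p[1]/5,z)
for n,ps in(('A',[(160,247),(151,98),(167,395),(110,101),(192,97),(125,397),(209,393)]),('B',[(367,314),(354,166),(380,463),(313,170),(395,163),(340,465),(419,459)])):
    print(n,[c(p,.0525) for p in ps])
print('board corners',[c(p,.05) for p in((45,53),(706,58),(705,508),(33,503))])
print('grip',T(369.3,174,.05),'mark',T(366.7,186.5,.016))
Z2=lambda x,y,z:T(340+x/5,160+y/4.2,z)
print('track corners',Z2(52,43,.014),Z2(52,100,.014),Z2(340,49,.014),Z2(340,106,.014),'grip top',[Z2(*p,.054) for p in((128,42),(165,42),(128,82),(165,82))],'mark top,bot',Z2(136,104,.02),Z2(136,120,.014))
S=lambda u,v,z:onz('side',u,v,z).round(4)[:2]
hsv=cv2.cvtColor(im,cv2.COLOR_RGB2HSV);H,S_,V=hsv[...,0],hsv[...,1],hsv[...,2]
for lab,m,z in(('blue',(H>100)&(H<125)&(S_>150),.015),('red',((H<6)|(H>174))&(S_>150)&(V>90),.05),('green',(H>50)&(H<85)&(S_>100),.016),):
    n,l,s,cc=cv2.connectedComponentsWithStats(m.astype(np.uint8))
    for i in range(1,n):
        x,y=cc[i]
        if s[i,4]>5 and 340<x<420 and 270<y<420: print(lab,cc[i].round(1),s[i].tolist(),S(x,y,z))
E
```

```text
spacer [ 0.5789 -0.3701] [ 0.577  -0.3696]
weight [ 0.4379 -0.3606] [ 0.4361 -0.3589]
big [ 0.4925 -0.4828] small [ 0.356  -0.4226]
spindle tip [ 0.5081 -0.1889] face [ 0.5077 -0.1893]
A [array([0.6123, 0.319 ]), array([0.6983, 0.3272]), array([0.5278, 0.3121]), array([0.6961, 0.3504]), array([0.6994, 0.3039]), array([0.5262, 0.3357]), array([0.5293, 0.2885])]
B [array([0.5761, 0.2007]), array([0.6612, 0.2105]), array([0.4913, 0.191 ]), array([0.6584, 0.2337]), array([0.6634, 0.1872]), array([0.4898, 0.2135]), array([0.494 , 0.1691])]
board corners [array([0.7238, 0.389 ]), array([0.7288, 0.0109]), array([0.4692, 0.0071]), array([0.4654, 0.3856])]
grip [ 0.6525 -0.1713] mark [ 0.6222 -0.1681]
track corners [ 0.67   -0.1201] [ 0.6297 -0.1205] [ 0.6691 -0.2896] [ 0.6287 -0.2896] grip top [array([ 0.663 , -0.1601]), array([ 0.6634, -0.1813]), array([ 0.6354, -0.1603]), array([ 0.6358, -0.1815])] mark top,bot [ 0.6267 -0.169 ] [ 0.6165 -0.1698]
blue [340.2 311.9] [327, 308, 27, 9, 84] [ 0.5132 -0.2134]
blue [375.9 361.6] [363, 348, 27, 28, 589] [ 0.5772 -0.3693]
red [393.  285.6] [388, 283, 11, 6, 60] [ 0.6486 -0.1702]
green [381.  297.8] [379, 296, 5, 5, 23] [ 0.6195 -0.1767]
```

View pics/s2.png

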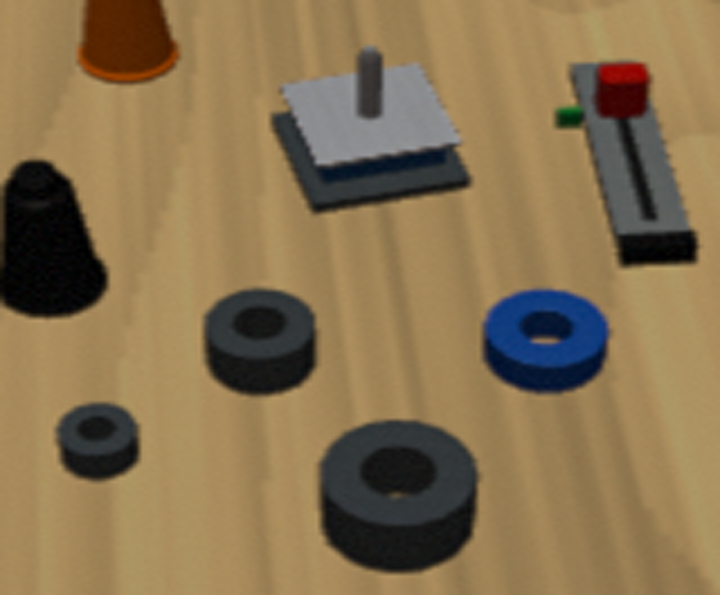

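```bash
cat >> h.py <<'E'
def tri(ut,vt,us,vs):
    A=[];b=[]
    for n,u,v in(('top',ut,vt),('side',us,vs)):
        o,d=ray(n,u,v);d=d/np.linalg.norm(d);M=np.eye(3)-np.outer(d,d);A.append(M);b.append(M@o)
    p=np.linalg.lstsq(np.vstack(A),np.hstack(b),rcond=None)[0]
    r=np.hstack(b)-np.vstack(A)@p
    return p.round(4),np.linalg.norm(r).round(4)
E
python3 - <<'E'
from h import *
print('mark',tri(366.7,186.5,381,297.8))
for z in(.01,.02,.027,.035): print(z,onz('top',366.7,186.5,z).round(4),onz('side',381,297.8,z).round(4))
s=lambda x,y:(255+x/4.5,265+y/3.5)
print('grip',tri(369.3,174,*s(622,76)),'tip',tri(378,221.9,*s(370,50)))
print('weight',tri(434,250.7,*s(260,322)),'spacer',tri(436.6,202.4,*s(547,325)))
E
```

```text
mark (array([ 0.6224, -0.169 ,  0.0081]), np.float64(0.0017))
0.01 [ 0.6233 -0.1688  0.01  ] [ 0.6208 -0.171   0.01  ]
0.02 [ 0.6215 -0.1676  0.02  ] [ 0.6187 -0.1804  0.02  ]
0.027 [ 0.6202 -0.1668  0.027 ] [ 0.6173 -0.187   0.027 ]
0.035 [ 0.6188 -0.1658  0.035 ] [ 0.6156 -0.1946  0.035 ]
grip (array([ 0.651 , -0.1715,  0.0475]), np.float64(0.0027)) tip (array([ 0.5082, -0.1894,  0.1032]), np.float64(0.0005))
weight (array([ 0.4366, -0.3599,  0.0357]), np.float64(0.0003)) spacer (array([ 0.5776, -0.3699,  0.0288]), np.float64(0.0006))
```

>>> apply_moves(series=[{"fingers": 4.5,"tz": 2,"tx": 4,"ty": 4,"roll": 10},{"fingers": 4.5,"tz": 4,"tx": 9,"ty": 9,"roll": 20},{"fingers": 4.5,"tz": 4,"tx": 14,"ty": 14,"roll": 30},{"fingers": 4.5,"tz": 4,"tx": 18,"ty": 19,"roll": 40},{"fingers": 4.5,"tz": 4,"tx": 23,"ty": 24,"roll": 50},{"fingers": 4.5,"tz": 4,"tx": 28,"ty": 29,"roll": 60},{"fingers": 4.5,"tz": 4,"tx": 33,"ty": 35,"roll": 68},{"fingers": 4.5,"tz": 4,"tx": 38,"ty": 40,"roll": 68}], grip_force=25)

```text
time: 1.1
eef_pos: [0.5853, -0.2434, 0.2699]
ee_rot: [0.705, 0.709, -0.001, -0.001]
contact_force: [0.5, -0.3, 0.1]
grip_width: 0.045
```

>>> apply_moves(series=[{"fingers": 4.5,"tx": 3,"ty": 3.6,"tz": -4},{"fingers": 4.5,"tx": 6.5,"ty": 7.2,"tz": -8},{"fingers": 4.5,"tx": 6.5,"ty": 7.2,"tz": -13},{"fingers": 4.5,"tx": 6.5,"ty": 7.2,"tz": -18},{"fingers": 4.5,"tx": 6.5,"ty": 7.2,"tz": -22},{"fingers": 4.5,"tx": 6.5,"ty": 7.2,"tz": -24.5},{"fingers": 4.5,"tx": 6.5,"ty": 7.2,"tz": -24.5},{"fingers": 2.0,"tx": 6.5,"ty": 7.2,"tz": -24.5}])

```text
invalid input at $.series[0]: expected keys fingers, tx, ty, tz, roll
```

>>> apply_moves(series=[{"fingers": 2.0},{"fingers": 2.0},{"fingers": 2.0},{"fingers": 2.0},{"fingers": 2.0,"ty": -1},{"fingers": 2.0,"ty": -2},{"fingers": 2.0,"ty": -3},{"fingers": 2.0,"ty": -3}])

```text
invalid input at $.series[0]: expected keys fingers, tx, ty, tz, roll
```

```bash
python3 - <<'E'
from h import *
a,_=snap('top');b,_=snap('side')
A=cv2.resize(a[150:250,330:430],(390,390));B=cv2.resize(b[240:360,320:440],(390,390))
cv2.imwrite('pics/d1.png',np.hstack([A,B])[:,:,::-1]);print(manip.state()['time'],manip.state()['eef_pos'],manip.state()['contact_force'])
E
```

```text
1.2 [ 0.58931586 -0.23441252  0.27059311] [-0.19708075  0.83607861  0.52503131]
```

View pics/d1.png

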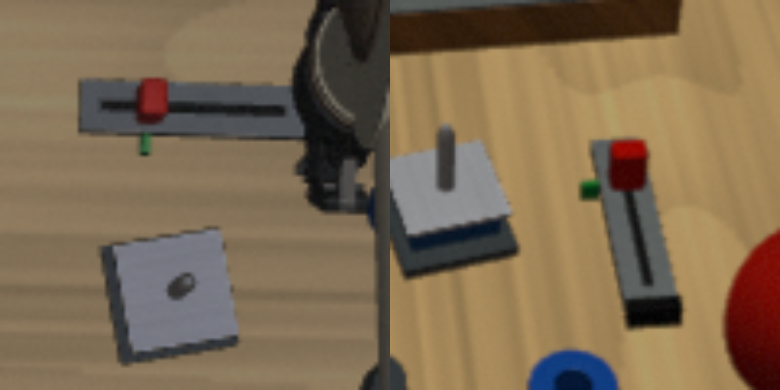

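Moves were refused (all keys needed); nothing moved. Resend.

>>> apply_moves(series=[{"fingers": 4.5,"tx": 3,"ty": 3.2,"tz": -4,"roll": 0},{"fingers": 4.5,"tx": 6.1,"ty": 6.3,"tz": -8,"roll": 0},{"fingers": 4.5,"tx": 6.1,"ty": 6.3,"tz": -13,"roll": 0},{"fingers": 4.5,"tx": 6.1,"ty": 6.3,"tz": -17,"roll": 0},{"fingers": 4.5,"tx": 6.1,"ty": 6.3,"tz": -20,"roll": 0},{"fingers": 4.5,"tx": 6.1,"ty": 6.3,"tz": -20,"roll": 0},{"fingers": 4.5,"tx": 6.1,"ty": 6.3,"tz": -20,"roll": 0},{"fingers": 4.5,"tx": 6.1,"ty": 6.3,"tz": -20,"roll": 0}])

```text
time: 2.2
eef_pos: [0.6516, -0.1717, 0.0726]
ee_rot: [0.701, 0.713, 0.003, -0.0]
contact_force: [-0.2, -1.4, 1.4]
grip_width: 0.0449
```

>>> apply_moves(series=[{"fingers": 4.5,"tx": -0.1,"ty": 0,"tz": -2.5,"roll": 0},{"fingers": 4.5,"tx": -0.1,"ty": 0,"tz": -5,"roll": 0},{"fingers": 4.5,"tx": -0.1,"ty": 0,"tz": -5,"roll": 0},{"fingers": 1.5,"tx": -0.1,"ty": 0,"tz": -5,"roll": 0},{"fingers": 1.5,"tx": -0.1,"ty": 0,"tz": -5,"roll": 0},{"fingers": 1.5,"tx": -0.1,"ty": 0,"tz": -5,"roll": 0},{"fingers": 1.5,"tx": -0.1,"ty": 0,"tz": -5,"roll": 0},{"fingers": 1.5,"tx": -0.1,"ty": 0,"tz": -5,"roll": 0}])

```text
time: 3.2
eef_pos: [0.65, -0.1714, 0.0223]
ee_rot: [0.701, 0.713, 0.003, -0.001]
contact_force: [-2.1, 2.1, -5.6]
grip_width: 0.0276
```

>>> apply_moves(series=[{"fingers": 1.5,"tx": 0,"ty": -1.5,"tz": 0,"roll": 0},{"fingers": 1.5,"tx": 0,"ty": -3,"tz": 0,"roll": 0},{"fingers": 1.5,"tx": 0,"ty": -4.5,"tz": 0,"roll": 0},{"fingers": 1.5,"tx": 0,"ty": -6,"tz": 0,"roll": 0},{"fingers": 1.5,"tx": 0,"ty": -7.5,"tz": 0,"roll": 0},{"fingers": 1.5,"tx": 0,"ty": -8.5,"tz": 0,"roll": 0},{"fingers": 1.5,"tx": 0,"ty": -8.8,"tz": 0,"roll": 0},{"fingers": 1.5,"tx": 0,"ty": -8.8,"tz": 0,"roll": 0}])

```text
time: 4.2
eef_pos: [0.6489, -0.2624, 0.0222]
ee_rot: [0.702, 0.713, 0.002, -0.001]
contact_force: [-5.5, 0.6, -1.9]
grip_width: 0.0277
```

>>> apply_moves(series=[{"fingers": 1.5,"tx": 0,"ty": -0.2,"tz": 0,"roll": 0},{"fingers": 1.5,"tx": 0,"ty": -0.3,"tz": 0,"roll": 0},{"fingers": 1.5,"tx": 0,"ty": -0.4,"tz": 0,"roll": 0},{"fingers": 1.5,"tx": 0,"ty": -0.5,"tz": 0,"roll": 0},{"fingers": 1.5,"tx": 0,"ty": -0.6,"tz": 0,"roll": 0},{"fingers": 1.5,"tx": 0,"ty": -0.7,"tz": 0,"roll": 0},{"fingers": 1.5,"tx": 0,"ty": -0.8,"tz": 0,"roll": 0},{"fingers": 1.5,"tx": 0,"ty": -0.8,"tz": 0,"roll": 0}])

```text
time: 5.2
eef_pos: [0.6489, -0.2652, 0.0222]
ee_rot: [0.701, 0.714, 0.004, -0.003]
contact_force: [-5.8, 10.1, -0.3]
grip_width: 0.0278
```

Stop felt (10 N at y=-0.265). Release, rise, go toward the spacer, and look.

>>> apply_moves(series=[{"fingers": 5,"tx": 0,"ty": 0.1,"tz": 0,"roll": 0},{"fingers": 5,"tx": 0,"ty": 0.1,"tz": 0,"roll": 0},{"fingers": 6,"tx": 0,"ty": 0.1,"tz": 3,"roll": 0},{"fingers": 8,"tx": 0,"ty": 0.1,"tz": 8,"roll": 0},{"fingers": 8,"tx": -3,"ty": -4,"tz": 12,"roll": 0},{"fingers": 8,"tx": -7,"ty": -8,"tz": 14,"roll": 0},{"fingers": 8,"tx": -7.2,"ty": -10.5,"tz": 14,"roll": 0},{"fingers": 8,"tx": -7.2,"ty": -10.5,"tz": 14,"roll": 0}])

```text
time: 6.2
eef_pos: [0.5762, -0.3749, 0.1626]
ee_rot: [0.703, 0.712, 0.003, -0.002]
contact_force: [-0.6, 0.9, 0.1]
grip_width: 0.0799
```

```bash
python3 - <<'E'
from h import *
a,_=snap('top');b,_=snap('side')
A=cv2.resize(a[150:300,330:480],(390,390));B=cv2.resize(b[240:440,260:460],(390,390))
cv2.imwrite('pics/d2.png',np.hstack([A,B])[:,:,::-1]);print(manip.state()['time'],manip.state()['eef_pos'],manip.state()['contact_force'])
E
```

```text
6.3 [ 0.57780573 -0.36924186  0.16187869] [0.22406844 0.35608116 0.446463  ]
```

View pics/d2.png

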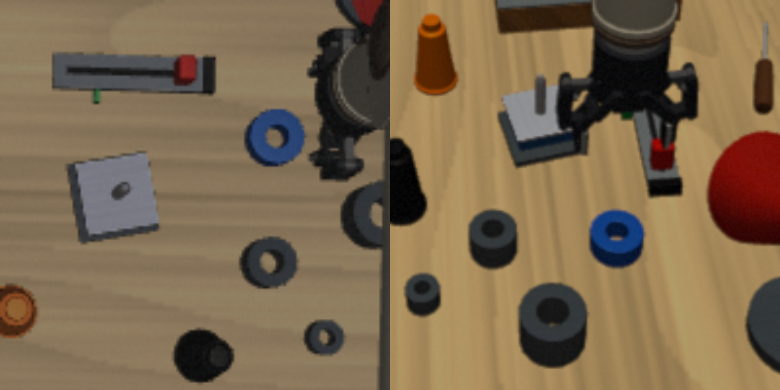

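Grip is at the off end, against the black block; spacer unmoved at (435,203). Lower onto the spacer.

>>> apply_moves(series=[{"fingers": 8.4,"tx": 0,"ty": -0.1,"tz": -4,"roll": 0},{"fingers": 8.4,"tx": 0,"ty": -0.1,"tz": -8,"roll": 0},{"fingers": 8.4,"tx": 0,"ty": -0.1,"tz": -12,"roll": 0},{"fingers": 8.4,"tx": 0,"ty": -0.1,"tz": -14.5,"roll": 0},{"fingers": 8.4,"tx": 0,"ty": -0.1,"tz": -15.6,"roll": 0},{"fingers": 8.4,"tx": 0,"ty": -0.1,"tz": -15.6,"roll": 0},{"fingers": 8.4,"tx": 0,"ty": -0.1,"tz": -15.6,"roll": 0},{"fingers": 5,"tx": 0,"ty": -0.1,"tz": -15.6,"roll": 0}], grip_force=30)

```text
time: 7.3
eef_pos: [0.5787, -0.3709, 0.0075]
ee_rot: [0.7, 0.714, 0.005, -0.002]
contact_force: [0.3, -0.1, 0.8]
grip_width: 0.0683
```

>>> apply_moves(series=[{"fingers": 5,"tx": 0,"ty": 0,"tz": 0,"roll": 0},{"fingers": 5,"tx": 0,"ty": 0,"tz": 0,"roll": 0},{"fingers": 5,"tx": 0,"ty": 0,"tz": 0,"roll": 0},{"fingers": 5,"tx": 0,"ty": 0,"tz": 2,"roll": 0},{"fingers": 5,"tx": 0,"ty": 0,"tz": 6,"roll": 0},{"fingers": 5,"tx": 0,"ty": 0,"tz": 10,"roll": 0},{"fingers": 5,"tx": 0,"ty": 0,"tz": 14,"roll": 0},{"fingers": 5,"tx": 0,"ty": 0,"tz": 14,"roll": 0}])

```text
time: 8.3
eef_pos: [0.5815, -0.3717, 0.153]
ee_rot: [0.7, 0.714, 0.006, 0.002]
contact_force: [0.4, 0.0, -0.7]
grip_width: 0.0615
```

>>> apply_moves(series=[{"fingers": 5,"tx": -1,"ty": 3,"tz": 1,"roll": 0},{"fingers": 5,"tx": -3,"ty": 8,"tz": 1,"roll": 0},{"fingers": 5,"tx": -5,"ty": 13,"tz": 1,"roll": 0},{"fingers": 5,"tx": -7,"ty": 17,"tz": 1,"roll": 0},{"fingers": 5,"tx": -7.3,"ty": 18.3,"tz": 1,"roll": 0},{"fingers": 5,"tx": -7.3,"ty": 18.3,"tz": 1,"roll": 0},{"fingers": 5,"tx": -7.3,"ty": 18.3,"tz": 1,"roll": 0},{"fingers": 5,"tx": -7.3,"ty": 18.3,"tz": 1,"roll": 0}])

```text
time: 9.3
eef_pos: [0.5089, -0.1902, 0.1628]
ee_rot: [0.701, 0.713, 0.006, 0.002]
contact_force: [-0.0, -0.5, -1.1]
grip_width: 0.0612
```

```bash
python3 - <<'E'
from h import *
b,_=snap('side');a,_=snap('top')
A=cv2.resize(a[170:270,310:430],(468,390));B=cv2.resize(b[230:330,280:380],(390,390))
cv2.imwrite('pics/d3.png',np.hstack([A[:,:400],B])[:,:,::-1]);print(manip.state()['time'],manip.state()['eef_pos'],manip.state()['contact_force'])
E
```

```text
9.4 [ 0.50871589 -0.1896467   0.16281114] [ 0.37107233  0.04099218 -0.54373198]
```

View pics/d3.png

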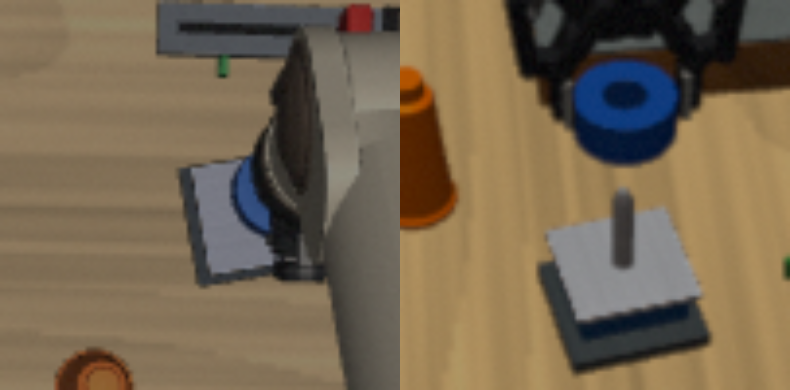

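Spacer held level and centred above the spindle. Lower.

>>> apply_moves(series=[{"fingers": 5,"tx": 0,"ty": 0.05,"tz": -3,"roll": 0},{"fingers": 5,"tx": 0,"ty": 0.05,"tz": -6,"roll": 0},{"fingers": 5,"tx": 0,"ty": 0.05,"tz": -8,"roll": 0},{"fingers": 5,"tx": 0,"ty": 0.05,"tz": -9.5,"roll": 0},{"fingers": 5,"tx": 0,"ty": 0.05,"tz": -10.5,"roll": 0},{"fingers": 5,"tx": 0,"ty": 0.05,"tz": -10.9,"roll": 0},{"fingers": 5,"tx": 0,"ty": 0.05,"tz": -10.9,"roll": 0},{"fingers": 5,"tx": 0,"ty": 0.05,"tz": -10.9,"roll": 0}])

```text
time: 10.4
eef_pos: [0.5093, -0.1893, 0.0544]
ee_rot: [0.701, 0.713, 0.006, 0.002]
contact_force: [-0.5, -0.8, -0.9]
grip_width: 0.0617
```

>>> apply_moves(series=[{"fingers": 5,"tx": -0.1,"ty": 0,"tz": -0.2,"roll": 0},{"fingers": 5,"tx": -0.1,"ty": 0,"tz": -0.3,"roll": 0},{"fingers": 8.4,"tx": -0.1,"ty": 0,"tz": -0.2,"roll": 0},{"fingers": 8.4,"tx": -0.1,"ty": 0,"tz": -0.2,"roll": 0},{"fingers": 8.4,"tx": -0.1,"ty": 0,"tz": -0.2,"roll": 0},{"fingers": 8.4,"tx": -0.1,"ty": 0,"tz": 3,"roll": 0},{"fingers": 8.4,"tx": -0.1,"ty": 0,"tz": 8,"roll": 0},{"fingers": 8.4,"tx": -0.1,"ty": 0,"tz": 14,"roll": 0}])

```text
time: 11.4
eef_pos: [0.5073, -0.189, 0.1949]
ee_rot: [0.701, 0.713, 0.006, 0.001]
contact_force: [0.6, -0.9, -0.2]
grip_width: 0.0835
```

Release fine. Go to panel B (nearest), shut fingers.

>>> apply_moves(series=[{"fingers": 8,"tx": 0.5,"ty": 3,"tz": 0,"roll": -10},{"fingers": 4,"tx": 1,"ty": 8,"tz": 0,"roll": -20},{"fingers": 0,"tx": 2,"ty": 14,"tz": 0,"roll": -30},{"fingers": 0,"tx": 3,"ty": 20,"tz": 0,"roll": -40},{"fingers": 0,"tx": 4,"ty": 26,"tz": 0,"roll": -50},{"fingers": 0,"tx": 4.1,"ty": 32,"tz": -2,"roll": -60},{"fingers": 0,"tx": 4.1,"ty": 36,"tz": -4,"roll": -70},{"fingers": 0,"tx": 4.1,"ty": 38.7,"tz": -6,"roll": -80}])

```text
time: 12.4
eef_pos: [0.5475, 0.2016, 0.1342]
ee_rot: [0.995, 0.095, 0.004, 0.004]
contact_force: [0.4, -0.1, 0.7]
grip_width: -0.0003
```

```bash
python3 - <<'E'
from h import *
a,_=snap('top');b,_=snap('side')
A=cv2.resize(a[135:285,170:400],(598,390));B=cv2.resize(b[140:370,290:410],(200,390))
cv2.imwrite('pics/d4.png',np.hstack([A,B])[:,:,::-1]);s=manip.state();print(s['time'],s['eef_pos'],s['contact_force'],s['joints'],s['ee_rot'])
E
```

```text
12.5 [0.54527624 0.20302232 0.13270581] [ 0.22286551  0.0220004  -0.37819498] [ 0.0323689   0.52594372 -0.57204875  1.80812435  0.3611657   0.91079323
 -2.07686648] [0.99514992 0.09829341 0.00193538 0.00336119]
```

View pics/d4.png

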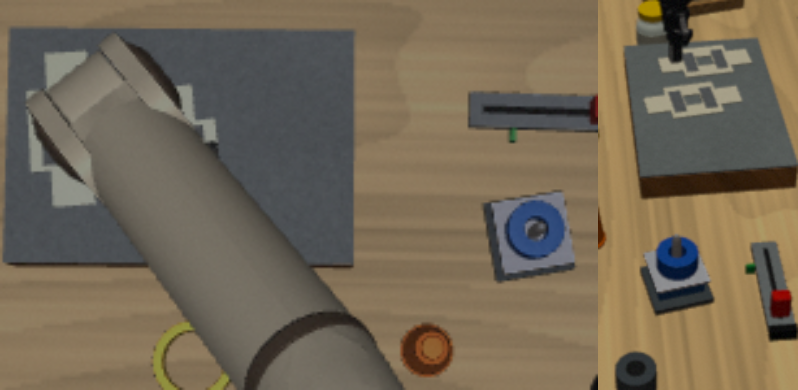

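Spacer sits on the stand round the spindle (535,230 in the crop). Hover over panel B's front patch.

>>> apply_moves(series=[{"fingers": 0,"tx": 0.1,"ty": -0.2,"tz": -2,"roll": -3},{"fingers": 0,"tx": 0.3,"ty": -0.55,"tz": -4,"roll": -4.8},{"fingers": 0,"tx": 0.3,"ty": -0.55,"tz": -6,"roll": -4.8},{"fingers": 0,"tx": 0.3,"ty": -0.55,"tz": -7,"roll": -4.8},{"fingers": 0,"tx": 0.3,"ty": -0.55,"tz": -7.5,"roll": -4.8},{"fingers": 0,"tx": 0.3,"ty": -0.55,"tz": -7.8,"roll": -4.8},{"fingers": 0,"tx": 0.3,"ty": -0.55,"tz": -8.0,"roll": -4.8},{"fingers": 0,"tx": 0.3,"ty": -0.55,"tz": -8.2,"roll": -4.8}])

```text
time: 13.5
eef_pos: [0.5489, 0.1979, 0.0525]
ee_rot: [0.998, 0.057, 0.002, 0.004]
contact_force: [-6.3, -2.7, 23.5]
grip_width: -0.0001
```

>>> apply_moves(series=[{"fingers": 0,"tx": -0.2,"ty": 0,"tz": -0.1,"roll": 0},{"fingers": 0,"tx": -0.8,"ty": 0,"tz": -0.1,"roll": 0},{"fingers": 0,"tx": -1.6,"ty": 0,"tz": -0.1,"roll": 0},{"fingers": 0,"tx": -2.4,"ty": 0,"tz": -0.1,"roll": 0},{"fingers": 0,"tx": -3.2,"ty": 0,"tz": -0.1,"roll": 0},{"fingers": 0,"tx": -4.0,"ty": 0,"tz": -0.1,"roll": 0},{"fingers": 0,"tx": -4.6,"ty": 0,"tz": -0.1,"roll": 0},{"fingers": 0,"tx": -5.0,"ty": 0,"tz": -0.1,"roll": 0}])

```text
time: 14.5
eef_pos: [0.4999, 0.1985, 0.0526]
ee_rot: [0.998, 0.057, 0.004, 0.003]
contact_force: [1.4, -0.9, 6.6]
grip_width: -0.0003
```

```bash
python3 - <<'E'
from h import *
b,_=snap('side')
cv2.imwrite('pics/d5.png',cv2.resize(b[140:260,285:415],(780,600))[:,:,::-1]);s=manip.state();print(s['time'],s['eef_pos'],s['contact_force'])
E
```

```text
14.55 [0.49944043 0.1985007  0.05262297] [ 7.83697271e-01 -3.25563623e-03  7.03418691e+00]
```

View pics/d5.png

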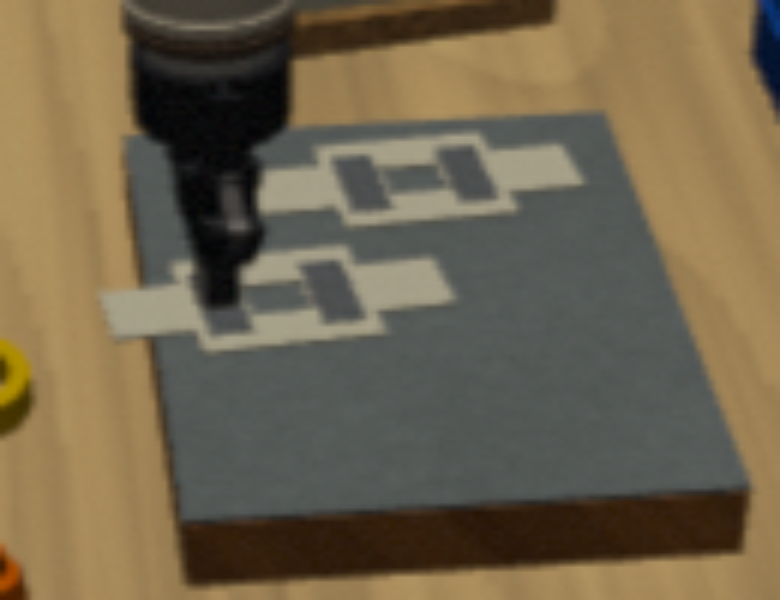

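>>> apply_moves(series=[{"fingers": 0,"tx": -0.3,"ty": 0,"tz": -0.05,"roll": 0},{"fingers": 0,"tx": -0.7,"ty": 0,"tz": -0.05,"roll": 0},{"fingers": 0,"tx": -0.9,"ty": 0,"tz": -0.05,"roll": 0},{"fingers": 0,"tx": -0.9,"ty": 0,"tz": -0.05,"roll": 0},{"fingers": 0,"tx": -0.9,"ty": 0,"tz": 0.5,"roll": 0},{"fingers": 0,"tx": -0.9,"ty": 0,"tz": 4,"roll": 0},{"fingers": 4,"tx": -4,"ty": 0,"tz": 8,"roll": 0},{"fingers": 7.5,"tx": -6,"ty": 0,"tz": 9,"roll": 0}])

```text
time: 15.55
eef_pos: [0.4386, 0.199, 0.1443]
ee_rot: [0.998, 0.057, 0.004, 0.003]
contact_force: [-0.2, -0.8, -1.3]
grip_width: 0.0358
```

```bash
python3 - <<'E'
from h import *
b,_=snap('side')
cv2.imwrite('pics/d6.png',cv2.resize(b[140:260,285:415],(780,600),interpolation=cv2.INTER_CUBIC)[:,:,::-1]);s=manip.state();print(s['time'],s['eef_pos'],s['contact_force'],s['ee_rot'])
E
```

```text
15.6 [0.43594817 0.19888254 0.14423014] [-2.45616657 -0.81133977 -0.70557055] [0.99830873 0.05790583 0.00351087 0.00377642]
```

View pics/d6.png

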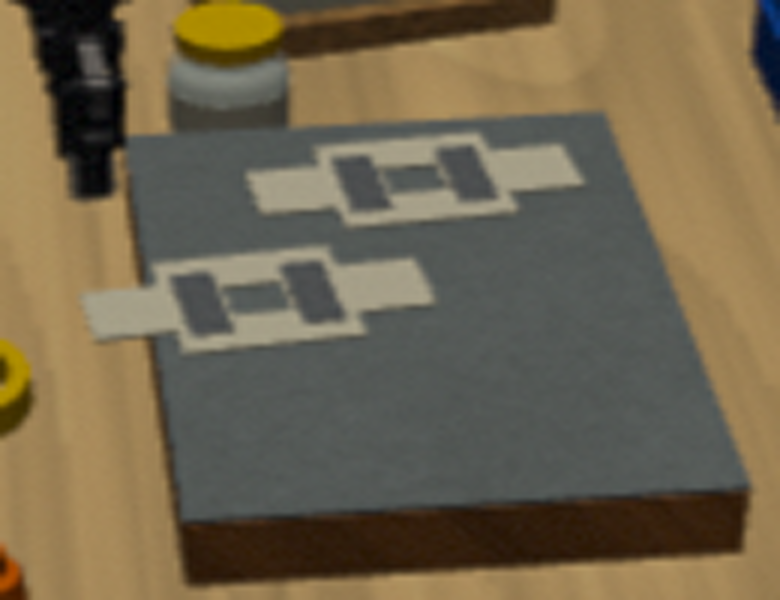

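```bash
cat >> h.py <<'E'
def panels(name,z=.0525,roi=None):
    im,_=load(name)
    hsv=cv2.cvtColor(im,cv2.COLOR_RGB2HSV)
    m=((hsv[...,2]>135)&(hsv[...,1]<70)).astype(np.uint8)
    k=np.zeros_like(m);x0,y0,x1,y1=roi;k[y0:y1,x0:x1]=1;m*=k
    n,l,s,c=cv2.connectedComponentsWithStats(m)
    out=[]
    for i in range(1,n):
        if s[i,4]<150: continue
        pts=np.argwhere(l==i)[:,::-1]
        cn,_h=cv2.findContours((l==i).astype(np.uint8),cv2.RETR_EXTERNAL,cv2.CHAIN_APPROX_NONE)
        cn=max(cn,key=len)[:,0]
        W=np.array([onz(name,u,v,z)[:2] for u,v in cn])
        (cx,cy),(w,h),a=cv2.minAreaRect((W*1000).astype(np.float32))
        if w<h: w,h=h,w;a+=90
        a=(a+90)%180-90
        out.append((cx,cy,w,h,a)); print(name,'centre',round(cx,1),round(cy,1),'size',round(w,1),round(h,1),'ang',round(a,1),'front x',W[:,0].min().round(4))
    return out
E
python3 - <<'E'
from h import *
panels('side',roi=(290,160,400,215))
f=lambda x,y:onz('side',285+x/6,140+y/5,.0525).round(4)[:2]
print('front tongue corners',f(80,295),f(97,340),'rear',f(421,258),f(436,303))
g=lambda x,y:onz('side',285+x/6,140+y/5,.05).round(4)[:2]
print('edge',g(128,135),g(185,520))
E
```

```text
side centre 610.3 318.6 size 168.5 86.9 ang 5.4 front x 0.5248
side centre 518.1 200.7 size 169.3 87.2 ang 6.7 front x 0.4339
front tongue corners [0.4326 0.2099] [0.4387 0.1651] rear [0.6044 0.2311] [0.6061 0.1853]
edge [0.4664 0.3835] [0.4698 0.0047]
```

Panel B now overhangs 34 mm, centre (0.518, 0.2007), 6.7°. Grip its tongue.

>>> apply_moves(series=[{"fingers": 7,"tx": 0.7,"ty": -0.3,"tz": 0,"roll": 0},{"fingers": 7,"tx": 1.3,"ty": -0.6,"tz": 0,"roll": 0},{"fingers": 7,"tx": 1.3,"ty": -0.6,"tz": -3,"roll": 0},{"fingers": 7,"tx": 1.3,"ty": -0.6,"tz": -6,"roll": 0},{"fingers": 7,"tx": 1.3,"ty": -0.6,"tz": -8,"roll": 0},{"fingers": 7,"tx": 1.3,"ty": -0.6,"tz": -10,"roll": 0},{"fingers": 7,"tx": 1.3,"ty": -0.6,"tz": -11.7,"roll": 0},{"fingers": 7,"tx": 1.3,"ty": -0.6,"tz": -11.7,"roll": 0}], grip_force=30)

```text
time: 16.6
eef_pos: [0.4481, 0.1922, 0.0255]
ee_rot: [0.998, 0.058, 0.002, 0.004]
contact_force: [-0.0, 0.1, -1.4]
grip_width: 0.07
```

```bash
python3 - <<'E'
from h import *
b,_=snap('side')
cv2.imwrite('pics/d7.png',cv2.resize(b[140:260,265:395],(780,600),interpolation=cv2.INTER_CUBIC)[:,:,::-1]);s=manip.state();print(s['time'],s['eef_pos'],s['contact_force'],s['grip_width'])
E
```

```text
16.65 [0.44864052 0.19271852 0.02643695] [-0.5300546  -0.57674928 -0.96869795] 0.07001792206807124
```

View pics/d7.png

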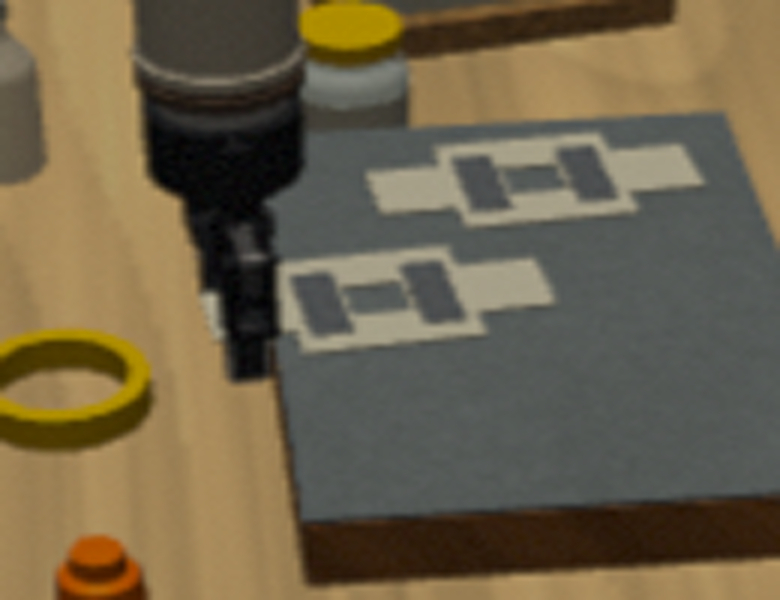

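Fingers straddle the tongue, clear of the board edge. Close and lift.

>>> apply_moves(series=[{"fingers": 3.5,"tx": 0,"ty": 0,"tz": 0,"roll": 0},{"fingers": 3.5,"tx": 0,"ty": 0,"tz": 0,"roll": 0},{"fingers": 3.5,"tx": 0,"ty": 0,"tz": 0,"roll": 0},{"fingers": 3.5,"tx": 0,"ty": 0,"tz": 0,"roll": 0},{"fingers": 3.5,"tx": 0,"ty": 0,"tz": 0,"roll": 0},{"fingers": 3.5,"tx": 0,"ty": 0,"tz": 1,"roll": 0},{"fingers": 3.5,"tx": 0,"ty": 0,"tz": 3,"roll": 0},{"fingers": 3.5,"tx": 0,"ty": 0,"tz": 5,"roll": 0}], grip_force=40)

```text
time: 17.65
eef_pos: [0.4479, 0.1925, 0.0769]
ee_rot: [0.998, 0.058, 0.002, 0.004]
contact_force: [0.2, 0.2, -1.5]
grip_width: 0.0446
```

```bash
python3 - <<'E'
from h import *
b,_=snap('side')
cv2.imwrite('pics/d8.png',cv2.resize(b[130:250,265:395],(780,600),interpolation=cv2.INTER_CUBIC)[:,:,::-1]);s=manip.state();print(s['time'],s['eef_pos'],s['contact_force'],s['grip_width'])
E
```

```text
17.7 [0.44946791 0.19329107 0.07919254] [ 0.40932394 -0.2124405   1.42336604] 0.04426814909807967
```

View pics/d8.png

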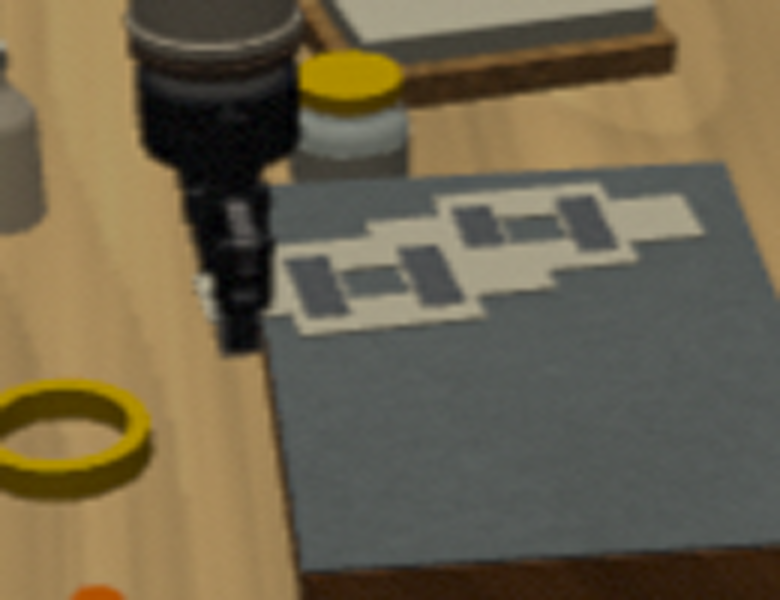

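Panel held level. Lift and carry to above the spindle.

>>> apply_moves(series=[{"fingers": 3.5,"tx": 0,"ty": 0,"tz": 3,"roll": 0},{"fingers": 3.5,"tx": 0,"ty": -2,"tz": 6,"roll": 0},{"fingers": 3.5,"tx": 0,"ty": -6,"tz": 8.5,"roll": 0},{"fingers": 3.5,"tx": 0,"ty": -11,"tz": 8.5,"roll": 0},{"fingers": 3.5,"tx": -0.3,"ty": -16,"tz": 8.5,"roll": 0},{"fingers": 3.5,"tx": -0.6,"ty": -21,"tz": 8.5,"roll": 0},{"fingers": 3.5,"tx": -0.9,"ty": -25,"tz": 8.5,"roll": 0},{"fingers": 3.5,"tx": -1.1,"ty": -28,"tz": 8.5,"roll": 0}])

```text
time: 18.7
eef_pos: [0.4375, -0.0888, 0.1639]
ee_rot: [0.998, 0.057, 0.003, 0.004]
contact_force: [0.9, 0.6, -0.3]
grip_width: 0.0443
```

>>> apply_moves(series=[{"fingers": 3.5,"tx": 0,"ty": -2,"tz": 0,"roll": 0},{"fingers": 3.5,"tx": 0,"ty": -5,"tz": 0,"roll": 0},{"fingers": 3.5,"tx": 0,"ty": -8,"tz": 0,"roll": 0},{"fingers": 3.5,"tx": 0,"ty": -9.5,"tz": 0,"roll": 0},{"fingers": 3.5,"tx": 0,"ty": -10.5,"tz": 0,"roll": 0},{"fingers": 3.5,"tx": 0,"ty": -10.5,"tz": 0,"roll": 0},{"fingers": 3.5,"tx": 0,"ty": -10.5,"tz": 0,"roll": 0},{"fingers": 3.5,"tx": 0,"ty": -10.5,"tz": 0,"roll": 0}])

```text
time: 19.7
eef_pos: [0.4376, -0.1928, 0.1639]
ee_rot: [0.998, 0.058, 0.003, 0.004]
contact_force: [-0.3, 0.8, -0.8]
grip_width: 0.0448
```

```bash
python3 - <<'E'
from h import *
a,_=snap('top');b,_=snap('side')
A=cv2.resize(a[170:270,310:430],(468,390));B=cv2.resize(b[210:330,270:390],(390,390))
cv2.imwrite('pics/d9.png',np.hstack([A[:,:400],B])[:,:,::-1]);s=manip.state();print(s['time'],s['eef_pos'],s['contact_force'],s['grip_width'],s['ee_rot'])
E
```

```text
19.8 [ 0.43759282 -0.19320442  0.16395744] [-0.21420827  0.18015636 -0.47118364] 0.044208248913322715 [0.99832824 0.05758008 0.00330531 0.00378683]
```

View pics/d9.png

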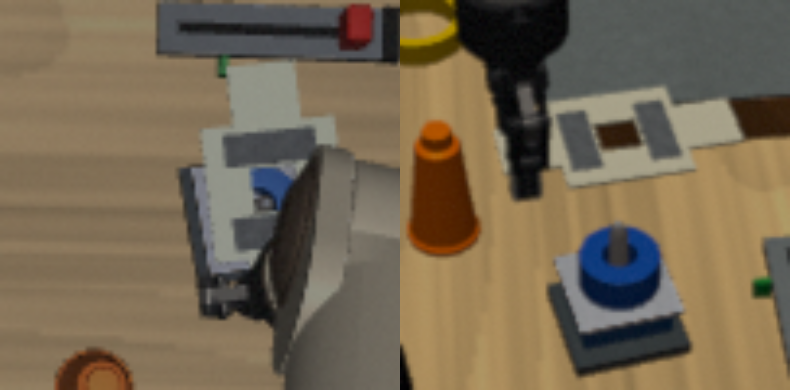

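```bash
python3 - <<'E'
from h import *
print([onz('side',336.8,251.5,z).round(4) for z in(.184,.19,.195)])
# rear tongue end corners: side crop
f=lambda x,y,z:onz('side',270+(x-400)/3.25,210+y/3.25,z).round(4)
print('front body',f(553,105,.19),f(572,185,.19),'rear body',f(665,88,.19),f(692,168,.19),'rear tong',f(728,98,.19),f(742,137,.19))
g=lambda x,y,z:onz('top',310+x/3.9,170+y/3.9,z).round(4)
print('top rear tongue',g(228,68,.19),g(297,60,.19),'body',g(203,128,.19),g(334,118,.19))
E
```

```text
[array([ 0.5074, -0.1813,  0.184 ]), array([ 0.5067, -0.188 ,  0.19  ]), array([ 0.5061, -0.1937,  0.195 ])]
front body [ 0.4644 -0.1518  0.19  ] [ 0.4711 -0.2362  0.19  ] rear body [ 0.5461 -0.1406  0.19  ] [ 0.5543 -0.2269  0.19  ] rear tong [ 0.5896 -0.1559  0.19  ] [ 0.5932 -0.1984  0.19  ]
top rear tongue [ 0.5881 -0.152   0.19  ] [ 0.5944 -0.1981  0.19  ] body [ 0.5474 -0.1356  0.19  ] [ 0.5558 -0.2229  0.19  ]
```

>>> apply_moves(series=[{"fingers": 3.5,"tx": 0.1,"ty": -0.4,"tz": 0,"roll": 0},{"fingers": 3.5,"tx": 0.1,"ty": -0.4,"tz": -3,"roll": 0},{"fingers": 3.5,"tx": 0.1,"ty": -0.4,"tz": -5.5,"roll": 0},{"fingers": 3.5,"tx": 0.1,"ty": -0.4,"tz": -7.5,"roll": 0},{"fingers": 3.5,"tx": 0.1,"ty": -0.4,"tz": -9,"roll": 0},{"fingers": 3.5,"tx": 0.1,"ty": -0.4,"tz": -10,"roll": 0},{"fingers": 3.5,"tx": 0.1,"ty": -0.4,"tz": -10.8,"roll": 0},{"fingers": 3.5,"tx": 0.1,"ty": -0.4,"tz": -10.8,"roll": 0}])

```text
time: 20.8
eef_pos: [0.4385, -0.1971, 0.0557]
ee_rot: [0.998, 0.058, 0.003, 0.004]
contact_force: [-0.3, -0.1, 0.1]
grip_width: 0.0445
```

```bash
python3 - <<'E'
from h import *
b,_=snap('side')
cv2.imwrite('pics/d10.png',cv2.resize(b[230:330,270:390],(720,600),interpolation=cv2.INTER_CUBIC)[:,:,::-1]);s=manip.state();print(s['time'],s['eef_pos'],s['contact_force'],s['grip_width'],s['ee_rot'])
E
```

```text
20.85 [ 0.43874589 -0.19719317  0.05604523] [-0.30010346  0.11949239  0.25267963] 0.04436386632685164 [0.99832438 0.05764338 0.0033545  0.00379715]
```

View pics/d10.png

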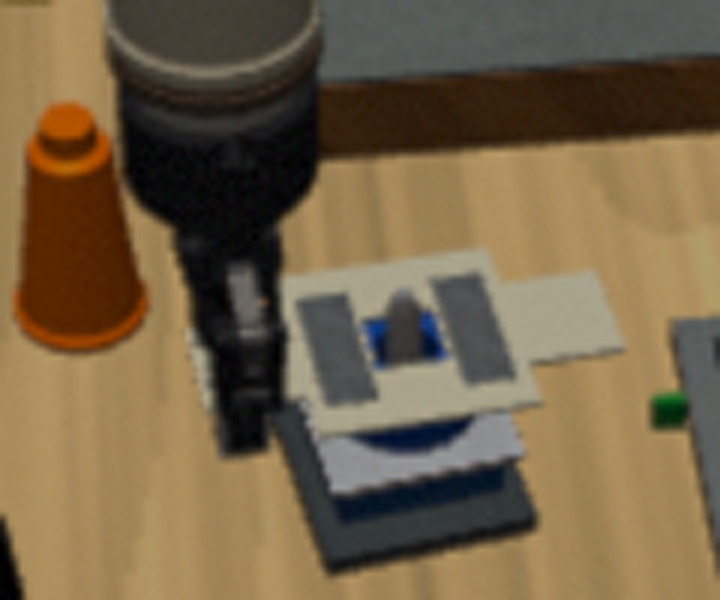

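Spindle is through the hole, panel just above the spacer. Lower the last bit and release.

>>> apply_moves(series=[{"fingers": 3.5,"tx": 0,"ty": 0,"tz": -0.3,"roll": 0},{"fingers": 3.5,"tx": 0,"ty": 0,"tz": -0.5,"roll": 0},{"fingers": 3.5,"tx": 0,"ty": 0,"tz": -0.5,"roll": 0},{"fingers": 7,"tx": 0,"ty": 0,"tz": -0.5,"roll": 0},{"fingers": 7,"tx": 0,"ty": 0,"tz": -0.5,"roll": 0},{"fingers": 7,"tx": 0,"ty": 0,"tz": -0.5,"roll": 0},{"fingers": 7,"tx": 0,"ty": 0,"tz": 2,"roll": 0},{"fingers": 7,"tx": 0,"ty": 0,"tz": 7,"roll": 0}])

```text
time: 21.85
eef_pos: [0.437, -0.1964, 0.1252]
ee_rot: [0.998, 0.058, 0.001, 0.002]
contact_force: [0.3, -1.5, 0.9]
grip_width: 0.0697
```

>>> apply_moves(series=[{"fingers": 5,"tx": 0,"ty": 1,"tz": 4,"roll": 0},{"fingers": 2,"tx": 1,"ty": 6,"tz": 5,"roll": 0},{"fingers": 0,"tx": 2,"ty": 12,"tz": 5,"roll": 0},{"fingers": 0,"tx": 3,"ty": 18,"tz": 5,"roll": 0},{"fingers": 0,"tx": 5,"ty": 24,"tz": 5,"roll": 0},{"fingers": 0,"tx": 8,"ty": 30,"tz": 5,"roll": 0},{"fingers": 0,"tx": 10,"ty": 36,"tz": 5,"roll": 0},{"fingers": 0,"tx": 12,"ty": 41,"tz": 5,"roll": 0}])

```text
time: 22.85
eef_pos: [0.5573, 0.2156, 0.175]
ee_rot: [0.998, 0.058, 0.001, 0.002]
contact_force: [0.4, -1.1, 1.0]
grip_width: 0.0003
```

```bash
python3 - <<'E'
from h import *
b,_=snap('side');a,_=snap('top')
A=cv2.resize(a[140:290,170:400],(460,300));B=cv2.resize(b[150:390,270:400],(325,600))
C=np.zeros((600,785,3),np.uint8);C[:300,:460]=A;C[:,460:]=B
cv2.imwrite('pics/d11.png',C[:,:,::-1]);s=manip.state();print(s['time'],s['eef_pos'],s['contact_force'],s['joints'],s['ee_rot'])
panels('side',roi=(290,160,400,215));panels('top',roi=(170,140,260,240))
E
```

```text
22.95 [0.55689447 0.22283809 0.17547627] [-0.55679907  0.74573251  0.5329316 ] [ 0.02619977  0.50284768 -0.59748181  1.73329616  0.32766627  1.00208401
 -2.1374474 ] [ 9.98057214e-01  6.22659895e-02  1.97714392e-03 -9.14255192e-04]
side centre 610.3 318.6 size 168.5 86.9 ang 5.4 front x 0.5248
```

View pics/d11.png

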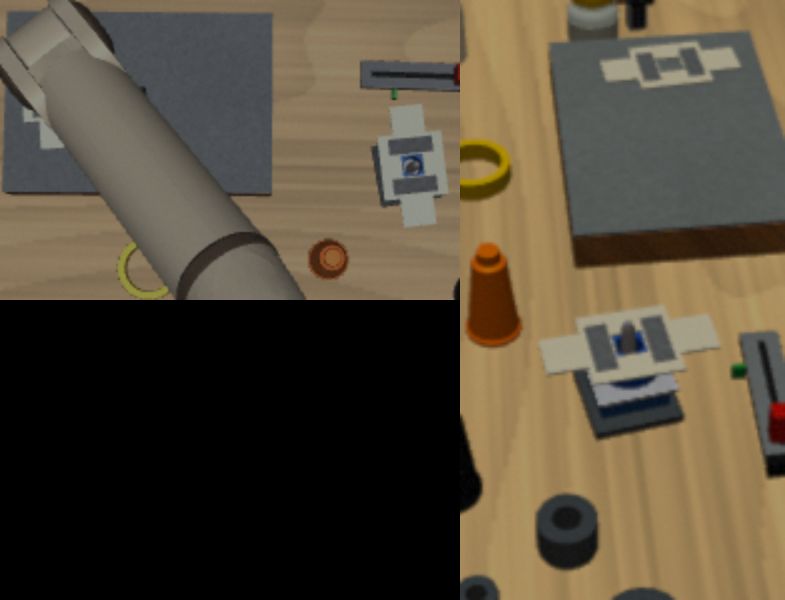

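Panel B rests flat on the spacer round the spindle. Now panel A at (0.6105, 0.3188), 5.3°.

>>> apply_moves(series=[{"fingers": 0,"tx": 1,"ty": 4,"tz": -1,"roll": -0.8},{"fingers": 0,"tx": 2,"ty": 7,"tz": -4,"roll": -1.5},{"fingers": 0,"tx": 2.6,"ty": 9.3,"tz": -7,"roll": -1.5},{"fingers": 0,"tx": 2.6,"ty": 9.3,"tz": -10,"roll": -1.5},{"fingers": 0,"tx": 2.6,"ty": 9.3,"tz": -11.5,"roll": -1.5},{"fingers": 0,"tx": 2.6,"ty": 9.3,"tz": -11.5,"roll": -1.5},{"fingers": 0,"tx": 2.6,"ty": 9.3,"tz": -11.5,"roll": -1.5},{"fingers": 0,"tx": 2.6,"ty": 9.3,"tz": -11.5,"roll": -1.5}])

```text
time: 23.95
eef_pos: [0.584, 0.316, 0.0621]
ee_rot: [0.999, 0.049, 0.003, -0.001]
contact_force: [0.7, 0.1, 0.1]
grip_width: 0.0002
```

>>> apply_moves(series=[{"fingers": 0,"tx": 0,"ty": 0,"tz": -0.7,"roll": 0},{"fingers": 0,"tx": 0,"ty": 0,"tz": -1.0,"roll": 0},{"fingers": 0,"tx": 0,"ty": 0,"tz": -1.1,"roll": 0},{"fingers": 0,"tx": -0.5,"ty": 0,"tz": -1.1,"roll": 0},{"fingers": 0,"tx": -1.3,"ty": 0,"tz": -1.1,"roll": 0},{"fingers": 0,"tx": -2.1,"ty": 0,"tz": -1.1,"roll": 0},{"fingers": 0,"tx": -2.9,"ty": 0,"tz": -1.1,"roll": 0},{"fingers": 0,"tx": -3.5,"ty": 0,"tz": -1.1,"roll": 0}])

```text
time: 24.95
eef_pos: [0.5507, 0.3169, 0.0527]
ee_rot: [0.999, 0.049, 0.005, -0.002]
contact_force: [2.3, -0.3, 5.6]
grip_width: -0.0001
```

>>> apply_moves(series=[{"fingers": 0,"tx": -0.6,"ty": 0,"tz": -0.1,"roll": 0},{"fingers": 0,"tx": -1.4,"ty": 0,"tz": -0.1,"roll": 0},{"fingers": 0,"tx": -2.2,"ty": 0,"tz": -0.1,"roll": 0},{"fingers": 0,"tx": -3.0,"ty": 0,"tz": -0.1,"roll": 0},{"fingers": 0,"tx": -3.8,"ty": 0,"tz": -0.1,"roll": 0},{"fingers": 0,"tx": -4.5,"ty": 0,"tz": -0.1,"roll": 0},{"fingers": 0,"tx": -5.0,"ty": 0,"tz": -0.1,"roll": 0},{"fingers": 0,"tx": -5.0,"ty": 0,"tz": -0.1,"roll": 0}])

```text
time: 25.95
eef_pos: [0.5009, 0.3176, 0.0526]
ee_rot: [0.999, 0.049, 0.006, -0.003]
contact_force: [-0.2, -0.4, 8.6]
grip_width: -0.0003
```

```bash
python3 - <<'E'
from h import *
b,_=snap('side')
cv2.imwrite('pics/d12.png',cv2.resize(b[130:250,265:395],(780,600),interpolation=cv2.INTER_CUBIC)[:,:,::-1]);s=manip.state();print(s['time'],s['eef_pos'],s['contact_force'],s['joints'])
panels('side',roi=(275,160,400,215))
E
```

```text
26.0 [0.50084396 0.31767489 0.0526353 ] [ 0.42240076 -0.72618557  9.14360153] [-0.2152696   0.65005257 -0.52294337  1.82718778  0.45171126  0.77151451
 -2.4489771 ]
side centre 527.1 319.5 size 169.1 87.0 ang 3.8 front x 0.4427
```

View pics/d12.png

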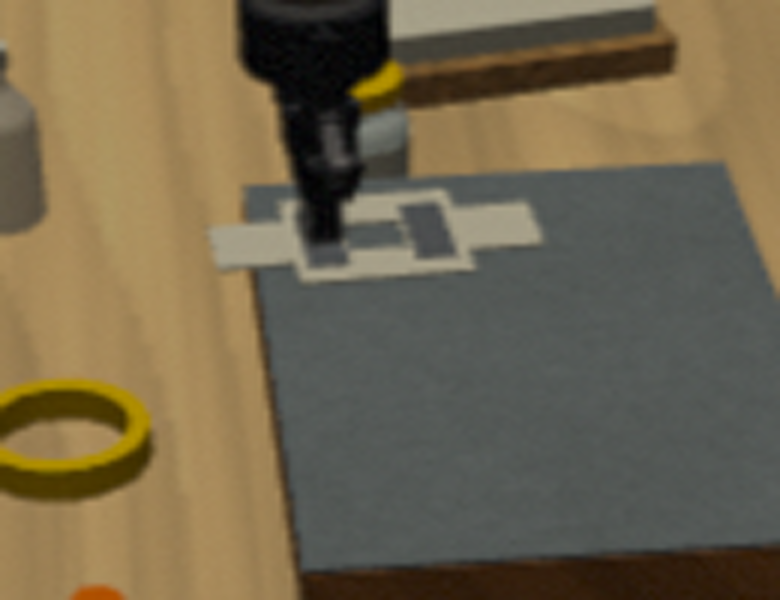

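Panel A overhangs ~24 mm; joint 7 nears its limit, so after the last drag I turn the tool half round.

>>> apply_moves(series=[{"fingers": 0,"tx": -0.3,"ty": 0,"tz": -0.05,"roll": 0},{"fingers": 0,"tx": -0.7,"ty": 0,"tz": -0.05,"roll": 0},{"fingers": 0,"tx": -0.9,"ty": 0,"tz": -0.05,"roll": 0},{"fingers": 0,"tx": -0.9,"ty": 0,"tz": -0.05,"roll": 0},{"fingers": 0,"tx": -0.9,"ty": 0,"tz": 0.5,"roll": 0},{"fingers": 0,"tx": -0.9,"ty": 0,"tz": 5,"roll": 0},{"fingers": 4,"tx": -2.5,"ty": -1,"tz": 9,"roll": 10},{"fingers": 7,"tx": -4,"ty": -2,"tz": 10,"roll": 20}])

```text
time: 27.0
eef_pos: [0.4608, 0.2984, 0.1548]
ee_rot: [0.974, 0.225, 0.007, -0.004]
contact_force: [0.7, -0.0, -0.1]
grip_width: 0.0356
```

>>> apply_moves(series=[{"fingers": 7,"tx": 0,"ty": 0,"tz": 0,"roll": 10},{"fingers": 7,"tx": 0,"ty": 0,"tz": 0,"roll": 20},{"fingers": 7,"tx": 0,"ty": 0,"tz": 0,"roll": 30},{"fingers": 7,"tx": 0,"ty": 0,"tz": 0,"roll": 40},{"fingers": 7,"tx": 0,"ty": 0,"tz": 0,"roll": 50},{"fingers": 7,"tx": 0,"ty": 0,"tz": 0,"roll": 60},{"fingers": 7,"tx": 0,"ty": 0,"tz": 0,"roll": 70},{"fingers": 7,"tx": 0,"ty": 0,"tz": 0,"roll": 80}])

```text
time: 28.0
eef_pos: [0.4598, 0.2978, 0.1542]
ee_rot: [0.599, 0.8, 0.002, -0.007]
contact_force: [-0.1, -0.2, 0.4]
grip_width: 0.07
```

>>> apply_moves(series=[{"fingers": 7,"tx": 0,"ty": 0,"tz": 0,"roll": 10},{"fingers": 7,"tx": 0,"ty": 0,"tz": 0,"roll": 20},{"fingers": 7,"tx": 0,"ty": 0,"tz": 0,"roll": 30},{"fingers": 7,"tx": 0,"ty": 0,"tz": 0,"roll": 40},{"fingers": 7,"tx": 0,"ty": 0,"tz": 0,"roll": 50},{"fingers": 7,"tx": 0,"ty": 0,"tz": 0,"roll": 60},{"fingers": 7,"tx": 0,"ty": 0,"tz": 0,"roll": 70},{"fingers": 7,"tx": 0,"ty": 0,"tz": 0,"roll": 76}])

```text
time: 29.0
eef_pos: [0.4589, 0.2973, 0.1536]
ee_rot: [-0.023, 1.0, -0.004, -0.008]
contact_force: [0.1, -0.3, 0.4]
grip_width: 0.0701
```

```bash
python3 - <<'E'
from h import *
b,_=snap('side')
cv2.imwrite('pics/d13.png',cv2.resize(b[130:250,265:395],(780,600),interpolation=cv2.INTER_CUBIC)[:,:,::-1]);s=manip.state();print(s['time'],s['eef_pos'],s['contact_force'],s['joints'],s['ee_rot'])
q=s['ee_rot'];print('yaw x',np.degrees(2*np.arctan2(q[1],q[0])))
panels('side',roi=(275,160,400,215))
E
```

```text
29.05 [0.45892084 0.29726964 0.15349798] [-0.27854962  0.58943737 -0.47878494] [ 0.28044441  0.79588733 -1.29321527  1.85107139  0.82435921  1.19109531
  0.31982935] [-0.02433922  0.99966552 -0.00385954 -0.0078451 ]
yaw x 182.78945110835053
side centre 518.1 319.8 size 168.4 87.2 ang 3.8 front x 0.4337
```

View pics/d13.png

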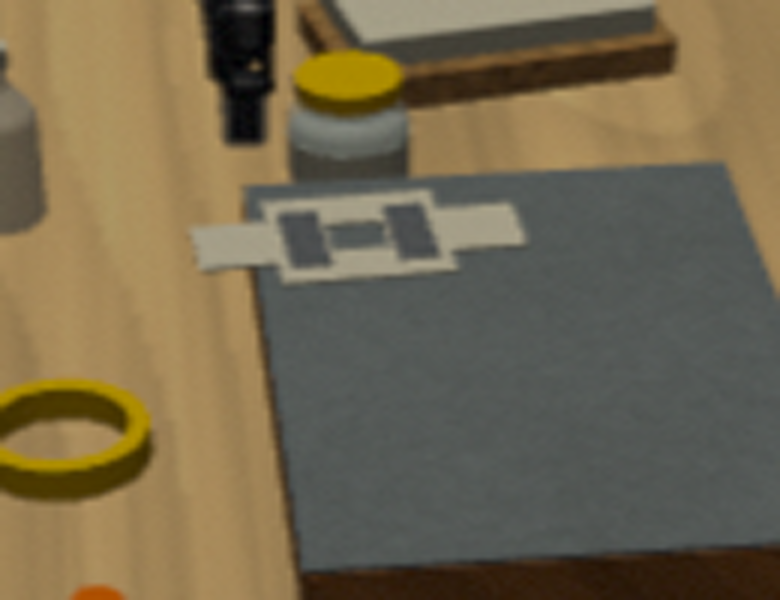

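Panel A at (0.518, 0.3198), 3.8°, overhang 33 mm. Go over its tongue.

>>> apply_moves(series=[{"fingers": 7,"tx": -0.5,"ty": 1,"tz": 0,"roll": 1},{"fingers": 7,"tx": -1.0,"ty": 1.8,"tz": 0,"roll": 1},{"fingers": 7,"tx": -1.0,"ty": 1.8,"tz": -3,"roll": 1},{"fingers": 7,"tx": -1.0,"ty": 1.8,"tz": -6,"roll": 1},{"fingers": 7,"tx": -1.0,"ty": 1.8,"tz": -6,"roll": 1},{"fingers": 7,"tx": -1.0,"ty": 1.8,"tz": -6,"roll": 1},{"fingers": 7,"tx": -1.0,"ty": 1.8,"tz": -6,"roll": 1},{"fingers": 7,"tx": -1.0,"ty": 1.8,"tz": -6,"roll": 1}])

```text
time: 30.05
eef_pos: [0.4494, 0.3157, 0.0944]
ee_rot: [-0.033, 0.999, -0.004, -0.007]
contact_force: [-0.0, 0.9, -0.2]
grip_width: 0.0699
```

>>> apply_moves(series=[{"fingers": 7,"tx": 0,"ty": 0,"tz": -2,"roll": 0},{"fingers": 7,"tx": 0,"ty": 0,"tz": -4,"roll": 0},{"fingers": 7,"tx": 0,"ty": 0,"tz": -6,"roll": 0},{"fingers": 7,"tx": 0,"ty": 0,"tz": -6.8,"roll": 0},{"fingers": 7,"tx": 0,"ty": 0,"tz": -6.8,"roll": 0},{"fingers": 7,"tx": 0,"ty": 0,"tz": -6.8,"roll": 0},{"fingers": 7,"tx": 0,"ty": 0,"tz": -6.8,"roll": 0},{"fingers": 7,"tx": 0,"ty": 0,"tz": -6.8,"roll": 0}])

```text
time: 31.05
eef_pos: [0.4497, 0.3158, 0.0269]
ee_rot: [-0.033, 0.999, -0.003, -0.007]
contact_force: [-0.0, -0.2, -0.2]
grip_width: 0.0702
```

```bash
python3 - <<'E'
from h import *
b,_=snap('side')
cv2.imwrite('pics/d14.png',cv2.resize(b[130:250,265:395],(780,600),interpolation=cv2.INTER_CUBIC)[:,:,::-1]);s=manip.state();print(s['time'],s['eef_pos'],s['contact_force'],s['joints'])
E
```

```text
31.1 [0.44964765 0.31569901 0.02677132] [-0.02820417  0.52837334  0.04653414] [ 0.13965555  0.9401498  -1.11226022  1.90651799  1.01117862  1.01907752
  0.18988138]
```

View pics/d14.png

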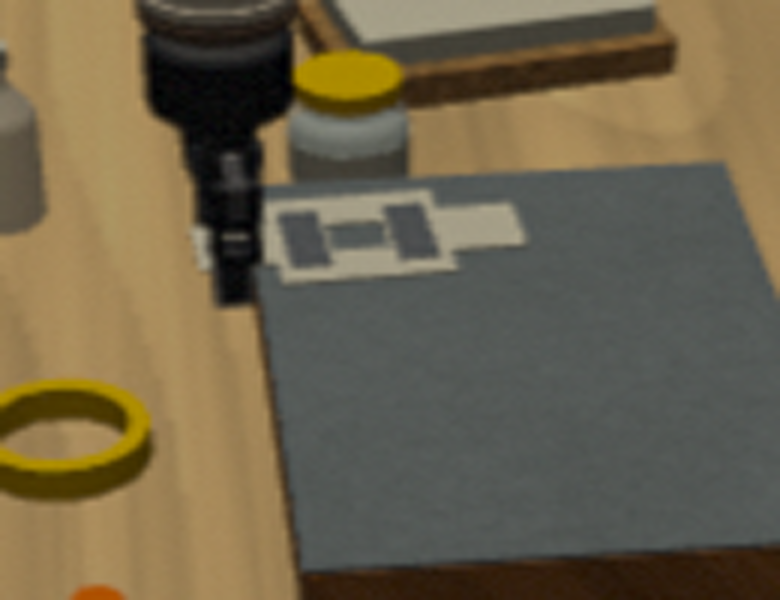

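Fingers straddle the tongue. Close and lift.

>>> apply_moves(series=[{"fingers": 3.5,"tx": 0,"ty": 0,"tz": 0,"roll": 0},{"fingers": 3.5,"tx": 0,"ty": 0,"tz": 0,"roll": 0},{"fingers": 3.5,"tx": 0,"ty": 0,"tz": 0,"roll": 0},{"fingers": 3.5,"tx": 0,"ty": 0,"tz": 0,"roll": 0},{"fingers": 3.5,"tx": 0,"ty": 0,"tz": 0,"roll": 0},{"fingers": 3.5,"tx": 0,"ty": 0,"tz": 1,"roll": 0},{"fingers": 3.5,"tx": 0,"ty": 0,"tz": 3,"roll": 0},{"fingers": 3.5,"tx": 0,"ty": 0,"tz": 5,"roll": 0}], grip_force=40)

```text
time: 32.1
eef_pos: [0.4496, 0.316, 0.0784]
ee_rot: [-0.033, 0.999, -0.003, -0.007]
contact_force: [-0.2, -0.2, -0.1]
grip_width: 0.0446
```

>>> apply_moves(series=[{"fingers": 3.5,"tx": 0,"ty": 0,"tz": 3,"roll": 0},{"fingers": 3.5,"tx": 0,"ty": -3,"tz": 7,"roll": 0},{"fingers": 3.5,"tx": 0,"ty": -8,"tz": 9,"roll": 0},{"fingers": 3.5,"tx": 0,"ty": -13,"tz": 9,"roll": 0},{"fingers": 3.5,"tx": 0,"ty": -18,"tz": 9,"roll": 0},{"fingers": 3.5,"tx": -0.3,"ty": -23,"tz": 9,"roll": 0},{"fingers": 3.5,"tx": -0.6,"ty": -27,"tz": 9,"roll": 0},{"fingers": 3.5,"tx": -0.8,"ty": -30,"tz": 9,"roll": 0}])

```text
time: 33.1
eef_pos: [0.4414, 0.0139, 0.1693]
ee_rot: [-0.032, 0.999, -0.004, -0.006]
contact_force: [-0.4, 0.3, -0.9]
grip_width: 0.0447
```

```bash
python3 - <<'E'
from h import *
b,_=snap('side');a,_=snap('top')
A=cv2.resize(a[140:290,250:480],(460,300));B=cv2.resize(b[150:390,270:400],(325,600))
C=np.zeros((600,785,3),np.uint8);C[:300,:460]=A;C[:,460:]=B
cv2.imwrite('pics/d15.png',C[:,:,::-1]);s=manip.state();print(s['time'],s['eef_pos'],s['grip_width'],s['joints'],s['ee_rot'])
E
```

```text
33.2 [0.44149837 0.01225924 0.16880786] 0.04443752126211814 [ 1.04062933  0.69436553 -1.48522287  2.08304267  0.77727175  1.14893444
  0.8155859 ] [-0.03020189  0.99950884 -0.00454578 -0.00701795]
```

View pics/d15.png

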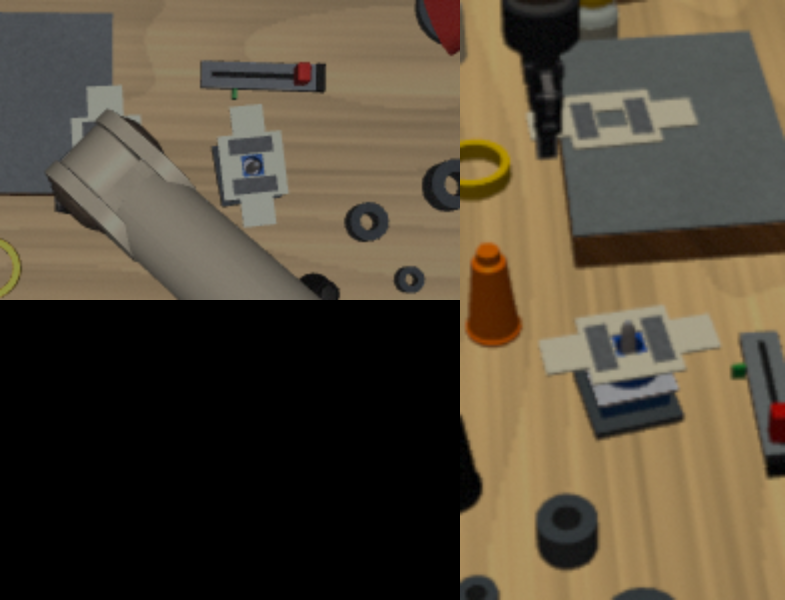

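Held level. Joint 3 is near its limit with this wrist turn, so I roll back by about 87°: the second panel will lie crosswise on the first.

>>> apply_moves(series=[{"fingers": 3.5,"tx": 0,"ty": 0,"tz": 0,"roll": -8},{"fingers": 3.5,"tx": 0,"ty": 0,"tz": 0,"roll": -17},{"fingers": 3.5,"tx": 0.5,"ty": 0,"tz": 0,"roll": -26},{"fingers": 3.5,"tx": 1.5,"ty": 0,"tz": 0,"roll": -36},{"fingers": 3.5,"tx": 2.5,"ty": 0,"tz": 0,"roll": -46},{"fingers": 3.5,"tx": 4,"ty": 0,"tz": 0,"roll": -56},{"fingers": 3.5,"tx": 5.5,"ty": 0,"tz": 0,"roll": -66},{"fingers": 3.5,"tx": 6.5,"ty": 0,"tz": 0,"roll": -76}])

```text
time: 34.2
eef_pos: [0.5074, 0.0139, 0.17]
ee_rot: [0.593, 0.805, 0.001, -0.008]
contact_force: [0.8, 0.0, -0.1]
grip_width: 0.0443
```

```bash
python3 - <<'E'
from h import *
s=manip.state();print(s['time'],s['eef_pos'],s['grip_width'],s['joints'],s['ee_rot'])
q=s['ee_rot'];print('yaw x',np.degrees(2*np.arctan2(q[1],q[0])))
E
```

```text
34.2 [0.50737812 0.01389642 0.16996577] 0.044342883436841674 [ 0.80234141  0.54306651 -1.11555882  1.93929589  0.55634819  1.02642982
 -0.2636327 ] [ 0.59311923  0.80507549  0.00144882 -0.00780575]
yaw x 107.23999479095973
```

>>> apply_moves(series=[{"fingers": 3.5,"tx": 0,"ty": -2,"tz": 0,"roll": -5},{"fingers": 3.5,"tx": -0.3,"ty": -5,"tz": 0,"roll": -10.5},{"fingers": 3.5,"tx": -0.7,"ty": -8,"tz": 0,"roll": -10.5},{"fingers": 3.5,"tx": -0.7,"ty": -11,"tz": 0,"roll": -10.5},{"fingers": 3.5,"tx": -0.7,"ty": -13,"tz": 0,"roll": -10.5},{"fingers": 3.5,"tx": -0.7,"ty": -13.5,"tz": 0,"roll": -10.5},{"fingers": 3.5,"tx": -0.7,"ty": -13.5,"tz": 0,"roll": -10.5},{"fingers": 3.5,"tx": -0.7,"ty": -13.5,"tz": 0,"roll": -10.5}])

```text
time: 35.2
eef_pos: [0.5005, -0.1196, 0.1701]
ee_rot: [0.664, 0.748, 0.002, -0.008]
contact_force: [0.0, 0.3, -0.4]
grip_width: 0.0448
```

```bash
python3 - <<'E'
from h import *
b,_=snap('side');a,_=snap('top')
A=cv2.resize(a[160:280,320:440],(390,390));B=cv2.resize(b[210:330,270:390],(390,390))
cv2.imwrite('pics/d16.png',np.hstack([A,B])[:,:,::-1]);s=manip.state();print(s['time'],s['eef_pos'],s['grip_width'],s['joints'],s['ee_rot'])
q=s['ee_rot'];print('yaw x',np.degrees(2*np.arctan2(q[1],q[0])))
E
```

```text
35.3 [ 0.50047655 -0.11990512  0.17008212] 0.044276529374319584 [ 1.02922772  0.53343571 -1.07012961  1.92260799  0.53392081  1.02136699
 -0.15974466] [ 0.66361009  0.74803565  0.00229649 -0.0076846 ]
yaw x 96.84516397249443
```

View pics/d16.png

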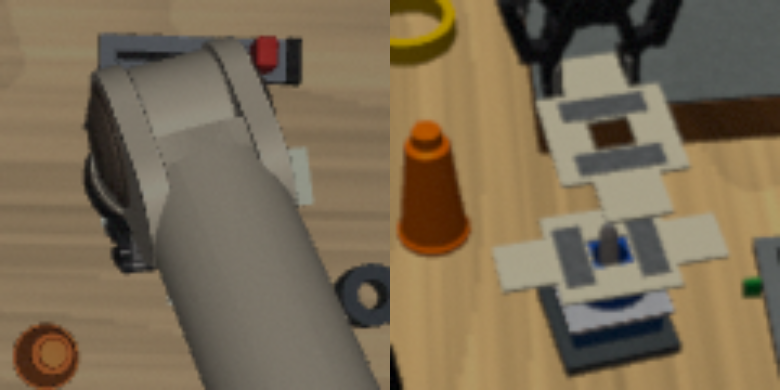

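```bash
python3 - <<'E'
from h import *
for z in(.19,.195,.2): print(onz('side',338,251.2,z).round(4))
f=lambda x,y,z:onz('side',270+(x-390)/3.25,210+y/3.25,z).round(4)
print('far tongue end',f(610,218,.195),f(674,206,.195),'near',f(562,62,.195),f(625,52,.195))
print('tip',f(608,226,.107))
E
```

```text
[ 0.5095 -0.1873  0.19  ]
[ 0.5089 -0.1929  0.195 ]
[ 0.5083 -0.1985  0.2   ]
far tongue end [ 0.4998 -0.2763  0.195 ] [ 0.5433 -0.2689  0.195 ] near [ 0.4813 -0.1109  0.195 ] [ 0.5282 -0.1037  0.195 ]
tip [ 0.5071 -0.1942  0.107 ]
```

>>> apply_moves(series=[{"fingers": 3.5,"tx": -0.1,"ty": 0,"tz": -2,"roll": 0},{"fingers": 3.5,"tx": -0.1,"ty": 0,"tz": -4.5,"roll": 0},{"fingers": 3.5,"tx": -0.1,"ty": 0,"tz": -6.5,"roll": 0},{"fingers": 3.5,"tx": -0.1,"ty": 0,"tz": -8,"roll": 0},{"fingers": 3.5,"tx": -0.1,"ty": 0,"tz": -9.5,"roll": 0},{"fingers": 3.5,"tx": -0.1,"ty": 0,"tz": -10.5,"roll": 0},{"fingers": 3.5,"tx": -0.1,"ty": 0,"tz": -11,"roll": 0},{"fingers": 3.5,"tx": -0.1,"ty": 0,"tz": -11,"roll": 0}])

```text
time: 36.3
eef_pos: [0.4996, -0.1199, 0.06]
ee_rot: [0.664, 0.748, 0.002, -0.008]
contact_force: [-0.4, -0.2, -0.1]
grip_width: 0.0443
```

```bash
python3 - <<'E'
from h import *
b,_=snap('side')
cv2.imwrite('pics/d17.png',cv2.resize(b[230:330,270:390],(720,600),interpolation=cv2.INTER_CUBIC)[:,:,::-1]);s=manip.state();print(s['time'],s['eef_pos'],s['contact_force'],s['grip_width'])
E
```

```text
36.35 [ 0.49975528 -0.11990123  0.06032264] [-0.37899808  0.12679896 -0.3953638 ] 0.04448254709767851
```

View pics/d17.png

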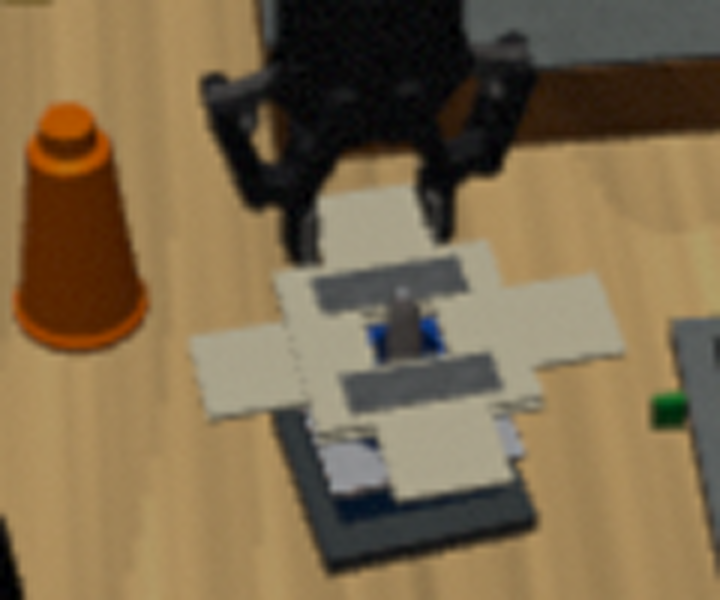

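>>> apply_moves(series=[{"fingers": 3.5,"tx": 0,"ty": 0,"tz": -0.3,"roll": 0},{"fingers": 3.5,"tx": 0,"ty": 0,"tz": -0.6,"roll": 0},{"fingers": 3.5,"tx": 0,"ty": 0,"tz": -0.65,"roll": 0},{"fingers": 7,"tx": 0,"ty": 0,"tz": -0.65,"roll": 0},{"fingers": 7,"tx": 0,"ty": 0,"tz": -0.65,"roll": 0},{"fingers": 7,"tx": 0,"ty": 0,"tz": -0.65,"roll": 0},{"fingers": 7,"tx": 0,"ty": 0,"tz": 2,"roll": 0},{"fingers": 7,"tx": 0,"ty": 0,"tz": 7,"roll": 0}])

```text
time: 37.35
eef_pos: [0.4982, -0.1197, 0.1297]
ee_rot: [0.664, 0.748, 0.002, -0.009]
contact_force: [0.7, -0.5, 1.1]
grip_width: 0.07
```

>>> apply_moves(series=[{"fingers": 8.4,"tx": 0,"ty": 0,"tz": 5,"roll": 0},{"fingers": 8.4,"tx": 0,"ty": -3,"tz": 9,"roll": 0},{"fingers": 8.4,"tx": -1,"ty": -8,"tz": 9,"roll": 0},{"fingers": 8.4,"tx": -2,"ty": -13,"tz": 9,"roll": 0},{"fingers": 8.4,"tx": -4,"ty": -18,"tz": 9,"roll": 0},{"fingers": 8.4,"tx": -6.3,"ty": -23,"tz": 5,"roll": 0},{"fingers": 8.4,"tx": -6.3,"ty": -24,"tz": 2,"roll": 0},{"fingers": 8.4,"tx": -6.3,"ty": -24,"tz": 2,"roll": 0}])

```text
time: 38.35
eef_pos: [0.4326, -0.36, 0.1472]
ee_rot: [0.665, 0.747, 0.002, -0.012]
contact_force: [0.6, 0.8, 0.3]
grip_width: 0.0842
```

```bash
python3 - <<'E'
from h import *
b,_=snap('side');a,_=snap('top')
A=cv2.resize(a[160:300,350:490],(390,390));B=cv2.resize(b[270:430,250:410],(390,390))
cv2.imwrite('pics/d18.png',np.hstack([A,B])[:,:,::-1]);s=manip.state();print(s['time'],s['eef_pos'],s['contact_force'],s['joints'],s['ee_rot'])
E
```

```text
38.45 [ 0.4361479  -0.35832297  0.15051158] [-0.81784823  0.00997095 -0.25125525] [ 1.38354622  0.63988086 -1.00463404  1.81219105  0.6056101   1.05697259
  0.26612091] [ 0.66295211  0.74859841  0.00249341 -0.00941822]
```

View pics/d18.png

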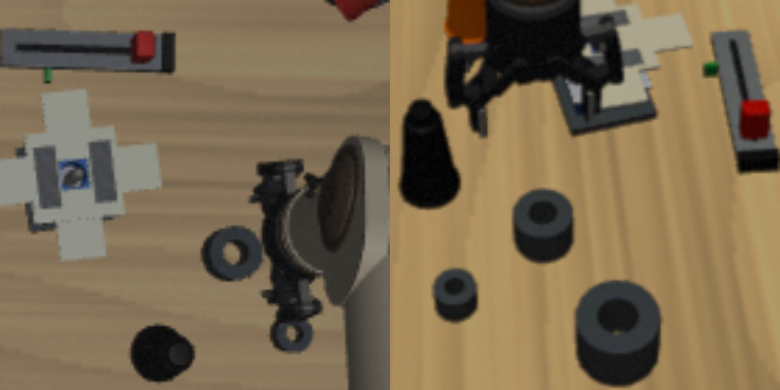

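Both panels lie flat crosswise round the spindle; weight unmoved at top (433.6,250.4). Grasp the weight.

>>> apply_moves(series=[{"fingers": 8.4,"tx": 0.1,"ty": -0.15,"tz": -4,"roll": 0},{"fingers": 8.4,"tx": 0.1,"ty": -0.15,"tz": -8,"roll": 0},{"fingers": 8.4,"tx": 0.1,"ty": -0.15,"tz": -11,"roll": 0},{"fingers": 8.4,"tx": 0.1,"ty": -0.15,"tz": -13,"roll": 0},{"fingers": 8.4,"tx": 0.1,"ty": -0.15,"tz": -14,"roll": 0},{"fingers": 8.4,"tx": 0.1,"ty": -0.15,"tz": -14,"roll": 0},{"fingers": 8.4,"tx": 0.1,"ty": -0.15,"tz": -14,"roll": 0},{"fingers": 5,"tx": 0.1,"ty": -0.15,"tz": -14,"roll": 0}], grip_force=60)

```text
time: 39.45
eef_pos: [0.4377, -0.3603, 0.0114]
ee_rot: [0.663, 0.749, 0.002, -0.009]
contact_force: [0.2, 0.6, -0.6]
grip_width: 0.0681
```

>>> apply_moves(series=[{"fingers": 4.5,"tx": 0,"ty": 0,"tz": 0,"roll": 0},{"fingers": 4.5,"tx": 0,"ty": 0,"tz": 0,"roll": 0},{"fingers": 4.5,"tx": 0,"ty": 0,"tz": 0,"roll": 0},{"fingers": 4.5,"tx": 0,"ty": 0,"tz": 1,"roll": 0},{"fingers": 4.5,"tx": 0,"ty": 0,"tz": 4,"roll": 0},{"fingers": 4.5,"tx": 0,"ty": 0,"tz": 8,"roll": 0},{"fingers": 4.5,"tx": 0,"ty": 0,"tz": 12,"roll": 0},{"fingers": 4.5,"tx": 0,"ty": 0,"tz": 16,"roll": 0}])

```text
time: 40.45
eef_pos: [0.437, -0.3598, 0.1723]
ee_rot: [0.663, 0.749, 0.003, -0.009]
contact_force: [-0.3, -0.2, -6.3]
grip_width: 0.0551
```

```bash
python3 - <<'E'
from h import *
b,_=snap('side')
cv2.imwrite('pics/d19.png',cv2.resize(b[230:430,230:410],(540,600))[:,:,::-1]);s=manip.state();print(s['time'],s['eef_pos'],s['contact_force'],s['grip_width'])
E
```

```text
40.5 [ 0.43998268 -0.36098983  0.17763724] [ 3.15056222  1.42071935 -1.9069902 ] 0.05478494828232218
```

View pics/d19.png

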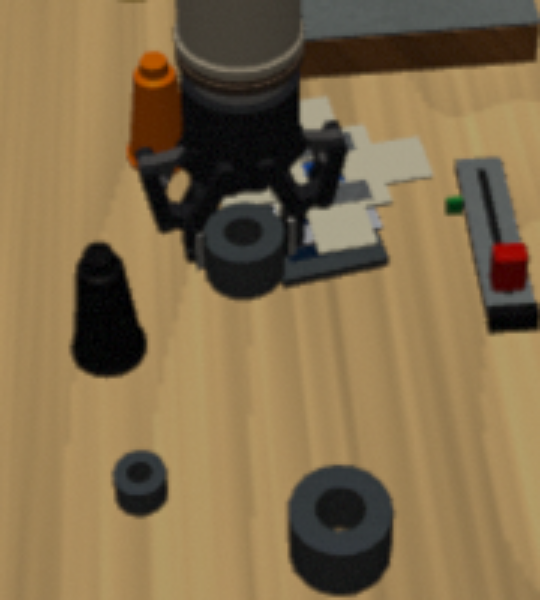

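>>> apply_moves(series=[{"fingers": 4.5,"tx": 1,"ty": 2.5,"tz": 0,"roll": 0},{"fingers": 4.5,"tx": 2.5,"ty": 6,"tz": 0,"roll": 0},{"fingers": 4.5,"tx": 4,"ty": 10,"tz": 0,"roll": 0},{"fingers": 4.5,"tx": 5.5,"ty": 13.5,"tz": 0,"roll": 0},{"fingers": 4.5,"tx": 6.5,"ty": 16,"tz": 0,"roll": 0},{"fingers": 4.5,"tx": 6.8,"ty": 17.2,"tz": 0,"roll": 0},{"fingers": 4.5,"tx": 6.8,"ty": 17.2,"tz": 0,"roll": 0},{"fingers": 4.5,"tx": 6.8,"ty": 17.2,"tz": 0,"roll": 0}])

```text
time: 41.5
eef_pos: [0.5072, -0.1908, 0.1772]
ee_rot: [0.664, 0.748, 0.002, -0.006]
contact_force: [0.4, -0.1, -6.1]
grip_width: 0.0547
```

```bash
python3 - <<'E'
from h import *
b,_=snap('side')
cv2.imwrite('pics/d20.png',cv2.resize(b[200:330,270:400],(600,600))[:,:,::-1]);s=manip.state();print(s['time'],s['eef_pos'],s['contact_force'],s['grip_width'])
E
```

```text
41.55 [ 0.50729546 -0.19085108  0.1772681 ] [-0.53370668 -0.77367446 -6.08913198] 0.05512544987423783
```

View pics/d20.png

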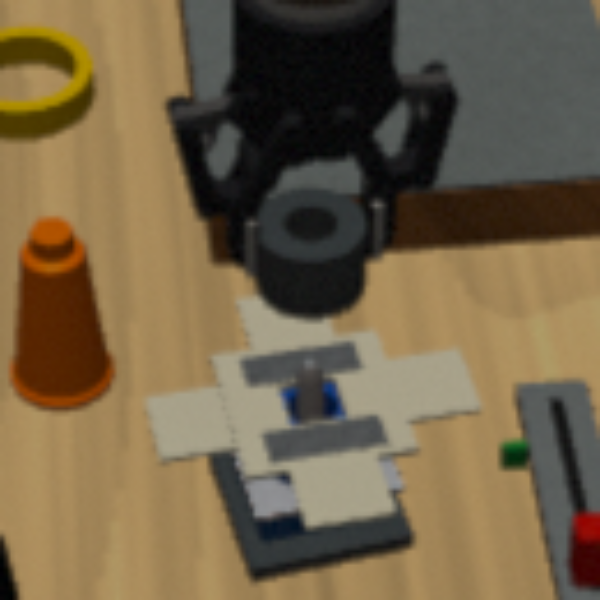

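>>> apply_moves(series=[{"fingers": 4.5,"tx": 0.05,"ty": 0.15,"tz": -2,"roll": 0},{"fingers": 4.5,"tx": 0.05,"ty": 0.15,"tz": -4,"roll": 0},{"fingers": 4.5,"tx": 0.05,"ty": 0.15,"tz": -5.5,"roll": 0},{"fingers": 4.5,"tx": 0.05,"ty": 0.15,"tz": -6.5,"roll": 0},{"fingers": 4.5,"tx": 0.05,"ty": 0.15,"tz": -7.3,"roll": 0},{"fingers": 4.5,"tx": 0.05,"ty": 0.15,"tz": -8,"roll": 0},{"fingers": 4.5,"tx": 0.05,"ty": 0.15,"tz": -8.3,"roll": 0},{"fingers": 4.5,"tx": 0.05,"ty": 0.15,"tz": -8.3,"roll": 0}])

```text
time: 42.55
eef_pos: [0.5078, -0.1894, 0.0943]
ee_rot: [0.664, 0.748, 0.002, -0.006]
contact_force: [-0.7, -0.1, -6.5]
grip_width: 0.055
```

```bash
python3 - <<'E'
from h import *
b,_=snap('side')
cv2.imwrite('pics/d21.png',cv2.resize(b[200:330,270:400],(600,600))[:,:,::-1]);s=manip.state();print(s['time'],s['eef_pos'],s['contact_force'],s['grip_width'])
E
```

```text
42.6 [ 0.50803673 -0.18938101  0.09452768] [ 0.9499403   0.4645044  -6.61703531] 0.054858998043005584
```

View pics/d21.png

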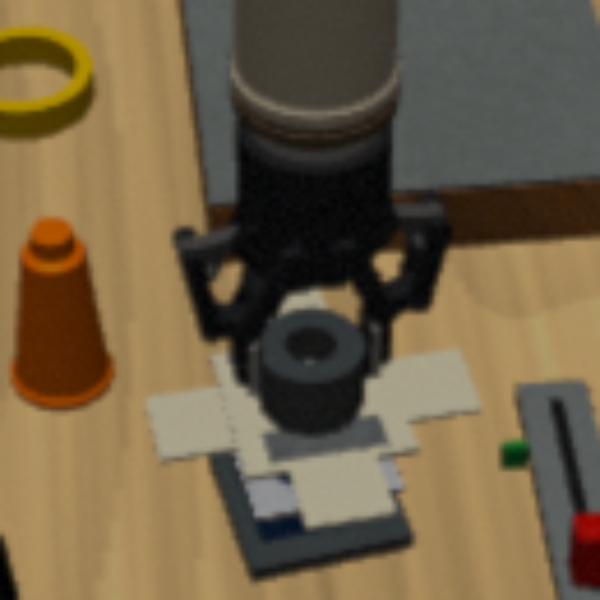

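Spindle tip shows in the bore; lower to contact and release.

>>> apply_moves(series=[{"fingers": 4.5,"tx": 0,"ty": 0,"tz": -0.2,"roll": 0},{"fingers": 4.5,"tx": 0,"ty": 0,"tz": -0.4,"roll": 0},{"fingers": 4.5,"tx": 0,"ty": 0,"tz": -0.4,"roll": 0},{"fingers": 7,"tx": 0,"ty": 0,"tz": -0.3,"roll": 0},{"fingers": 8.3,"tx": 0,"ty": 0,"tz": -0.3,"roll": 0},{"fingers": 8.3,"tx": 0,"ty": 0,"tz": -0.3,"roll": 0},{"fingers": 8.3,"tx": 0,"ty": 0,"tz": -0.3,"roll": 0},{"fingers": 8.3,"tx": 0,"ty": 0,"tz": -0.3,"roll": 0}])

```text
time: 43.6
eef_pos: [0.508, -0.1894, 0.0915]
ee_rot: [0.664, 0.748, 0.002, -0.006]
contact_force: [0.0, 0.7, 0.2]
grip_width: 0.0831
```

>>> apply_moves(series=[{"fingers": 8.3,"tx": 0,"ty": 0,"tz": 2,"roll": 0},{"fingers": 8.3,"tx": 0,"ty": 0,"tz": 6,"roll": 0},{"fingers": 8,"tx": 0,"ty": 0,"tz": 11,"roll": 0},{"fingers": 6,"tx": 3,"ty": -1,"tz": 13,"roll": -3},{"fingers": 5,"tx": 7,"ty": -3,"tz": 13,"roll": -6},{"fingers": 4.5,"tx": 11,"ty": -5,"tz": 13,"roll": -6},{"fingers": 4.5,"tx": 14,"ty": -7.6,"tz": 13,"roll": -6},{"fingers": 4.5,"tx": 14.2,"ty": -7.6,"tz": 13,"roll": -6}])

```text
time: 44.6
eef_pos: [0.6514, -0.2675, 0.222]
ee_rot: [0.703, 0.711, 0.003, -0.005]
contact_force: [0.4, 0.3, -0.4]
grip_width: 0.0451
```

```bash
python3 - <<'E'
from h import *
b,_=snap('side');a,_=snap('top')
A=cv2.resize(a[150:270,330:450],(390,390));B=cv2.resize(b[230:350,290:410],(390,390))
cv2.imwrite('pics/d22.png',np.hstack([A,B])[:,:,::-1]);s=manip.state();print(s['time'],s['eef_pos'],s['contact_force'],s['joints'])
q=s['ee_rot'];print('yaw x',np.degrees(2*np.arctan2(q[1],q[0])))
E
```

```text
44.7 [ 0.65013338 -0.26446034  0.22213176] [-0.37189563  0.81507532  0.96026211] [ 0.91502616  0.75721412 -0.94111408  1.39125638  0.60093089  1.30259532
 -0.0375154 ]
yaw x 90.85748812759513
```

View pics/d22.png

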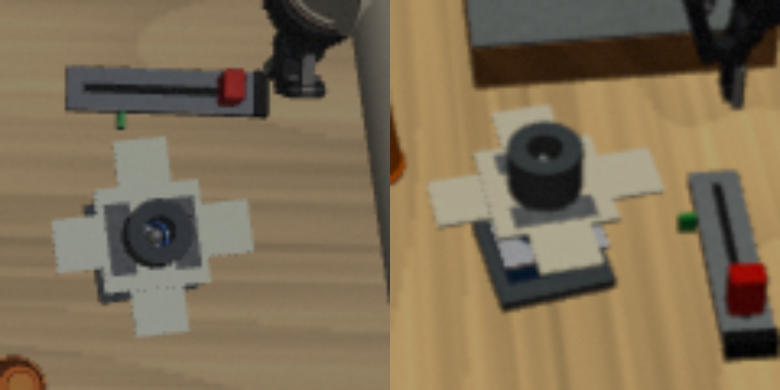

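Stack complete with weight on. Now the dimmer: measure grip vs mark.

>>> apply_moves(series=[{"fingers": 4.5,"tx": 0,"ty": -0.1,"tz": -4,"roll": 0},{"fingers": 4.5,"tx": 0,"ty": -0.1,"tz": -8,"roll": 0},{"fingers": 4.5,"tx": 0,"ty": -0.1,"tz": -12,"roll": 0},{"fingers": 4.5,"tx": 0,"ty": -0.1,"tz": -15,"roll": 0},{"fingers": 4.5,"tx": 0,"ty": -0.1,"tz": -15,"roll": 0},{"fingers": 4.5,"tx": 0,"ty": -0.1,"tz": -15,"roll": 0},{"fingers": 4.5,"tx": 0,"ty": -0.1,"tz": -15,"roll": 0},{"fingers": 4.5,"tx": 0,"ty": -0.1,"tz": -15,"roll": 0}], grip_force=25)

```text
time: 45.7
eef_pos: [0.6509, -0.2657, 0.0737]
ee_rot: [0.702, 0.712, 0.003, -0.005]
contact_force: [-1.2, -0.7, 0.8]
grip_width: 0.0446
```

```bash
cat >> h.py <<'E'
def cents(name):
    im,_=load(name);hsv=cv2.cvtColor(im,cv2.COLOR_RGB2HSV);H,S,V=[hsv[...,i].astype(int) for i in range(3)]
    r={}
    for lab,m in(('red',((H<6)|(H>174))&(S>150)&(V>90)),('green',(H>50)&(H<85)&(S>90)&(V>40))):
        n,l,s,c=cv2.connectedComponentsWithStats(m.astype(np.uint8))
        r[lab]=[(c[i].round(2).tolist(),s[i].tolist()) for i in range(1,n) if s[i,4]>5 and (340<c[i][0]<420) and (165<c[i][1]<200 if name=='top' else 280<c[i][1]<345)]
    return r
E
python3 - <<'E'
from h import *
# d22 pictures are saved
for n in('top','side'): print(n,cents(n))
t=cents('top')
E
```

```text
top {'red': [([401.55, 175.08], [399, 171, 6, 9, 53])], 'green': [([366.58, 186.08], [366, 184, 3, 6, 12])]}
side {'red': [([399.39, 313.7], [394, 311, 12, 7, 69])], 'green': [([381.0, 297.83], [379, 296, 5, 5, 23])]}
```

```bash
python3 - <<'E'
from h import *
T=lambda u,v,z:onz('top',u,v,z).round(4)
print('now',T(401.55,175.08,.05),'init',T(369.3,174.2,.05),'mark z .005 .01 .015',T(366.6,186.1,.005),T(366.6,186.1,.01),T(366.6,186.1,.015))
S=lambda u,v,z:onz('side',u,v,z).round(4)
print('side now',S(399.39,313.7,.05),'init',S(393,285.6,.05),'mark',S(381,297.8,.005),S(381,297.8,.01),S(381,297.8,.015))
a,_=load('top');cv2.imwrite('pics/m.png',cv2.resize(a[165:195,355:410],(770,420),interpolation=cv2.INTER_NEAREST)[:,:,::-1])
c,_=load('side');cv2.imwrite('pics/m2.png',cv2.resize(c[275:335,370:415],(450,600),interpolation=cv2.INTER_NEAREST)[:,:,::-1])
E
```

```text
now [ 0.6511 -0.264   0.05  ] init [ 0.6519 -0.1713  0.05  ] mark z .005 .01 .015 [ 0.6254 -0.1691  0.005 ] [ 0.6245 -0.1685  0.01  ] [ 0.6236 -0.1679  0.015 ]
side now [ 0.6473 -0.2636  0.05  ] init [ 0.6486 -0.1703  0.05  ] mark [ 0.6218 -0.1663  0.005 ] [ 0.6208 -0.171   0.01  ] [ 0.6198 -0.1757  0.015 ]
```

View pics/m.png

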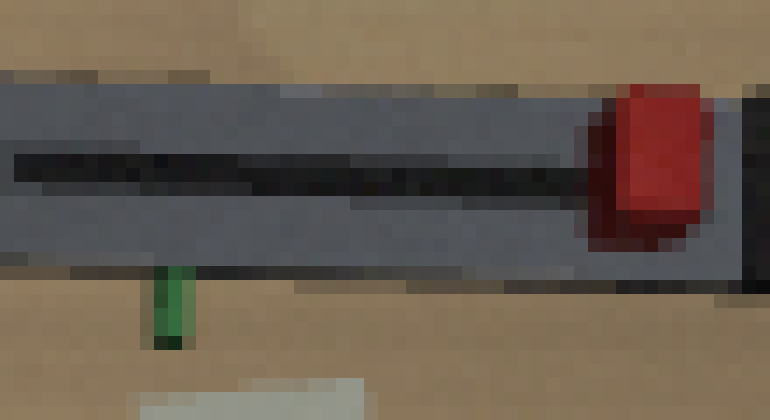

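View pics/m2.png

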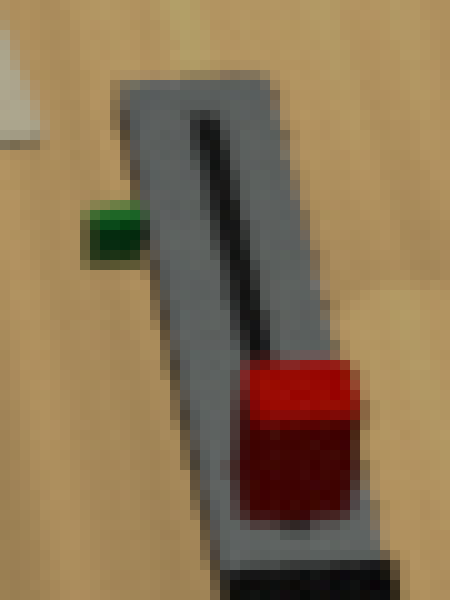

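```bash
python3 - <<'E'
from h import *
S=lambda x,y,z:onz('side',370+x/10-.5,275+y/10-.5,z).round(4)
T=lambda x,y,z:onz('top',355+x/14-.5,165+y/14-.5,z).round(4)
print('side far end of track',S(120,83,.014),S(270,75,.014),'black boundary',S(222,570,.014),S(385,560,.014))
print('top black boundary',T(742,100,.014),T(742,280,.014))
t=lambda u,v,z:onz('top',u,v,z).round(4)
print('top far end (orig crop)',t(340+52/5-.5+.1,170,.014),t(349.9,182,.014))
print('slot ends top',T(14,165,.014),'side',S(205,112,.014))
print('grip top face: top',T(616,140,.054),T(705,140,.054),'side',S(300,362,.054),S(300,420,.054))
print('tab top view',T(148,300,.014),T(193,300,.014),T(168,300,.014), 'side rows',S(115,207,.014),S(115,232,.014),S(115,265,0.0))
E
```

```text
side far end of track [ 0.6297 -0.1222  0.014 ] [ 0.6686 -0.1229  0.014 ] black boundary [ 0.6277 -0.2854  0.014 ] [ 0.6665 -0.2859  0.014 ]
top black boundary [ 0.6691 -0.2882  0.014 ] [ 0.6309 -0.2881  0.014 ]
top far end (orig crop) [ 0.6707 -0.1189  0.014 ] [ 0.635 -0.119  0.014]
slot ends top [ 0.6523 -0.1352  0.014 ] side [ 0.6497 -0.1346  0.014 ]
grip top face: top [ 0.6518 -0.2545  0.054 ] [ 0.6522 -0.2728  0.054 ] side [ 0.6484 -0.2579  0.054 ] [ 0.645  -0.2758  0.054 ]
tab top view [ 0.6242 -0.1635  0.014 ] [ 0.6244 -0.173   0.014 ] [ 0.6243 -0.1677  0.014 ] side rows [ 0.6214 -0.1658  0.014 ] [ 0.62   -0.1744  0.014 ] [ 0.6211 -0.1725  0.    ]
```

>>> apply_moves(series=[{"fingers": 4.5,"tx": -0.1,"ty": 0,"tz": -2.5,"roll": 0},{"fingers": 4.5,"tx": -0.1,"ty": 0,"tz": -5.1,"roll": 0},{"fingers": 4.5,"tx": -0.1,"ty": 0,"tz": -5.1,"roll": 0},{"fingers": 1.5,"tx": -0.1,"ty": 0,"tz": -5.1,"roll": 0},{"fingers": 1.5,"tx": -0.1,"ty": 0,"tz": -5.1,"roll": 0},{"fingers": 1.5,"tx": -0.1,"ty": 0,"tz": -5.1,"roll": 0},{"fingers": 1.5,"tx": -0.1,"ty": 0,"tz": -5.1,"roll": 0},{"fingers": 1.5,"tx": -0.1,"ty": 0,"tz": -5.1,"roll": 0}])

```text
time: 46.7
eef_pos: [0.6489, -0.2653, 0.0222]
ee_rot: [0.702, 0.712, 0.003, -0.006]
contact_force: [-4.7, 1.1, -5.4]
grip_width: 0.0278
```

>>> apply_moves(series=[{"fingers": 1.5,"tx": 0,"ty": 1.5,"tz": 0,"roll": 0},{"fingers": 1.5,"tx": 0,"ty": 3,"tz": 0,"roll": 0},{"fingers": 1.5,"tx": 0,"ty": 4.5,"tz": 0,"roll": 0},{"fingers": 1.5,"tx": 0,"ty": 6,"tz": 0,"roll": 0},{"fingers": 1.5,"tx": 0,"ty": 7.5,"tz": 0,"roll": 0},{"fingers": 1.5,"tx": 0,"ty": 8.7,"tz": 0,"roll": 0},{"fingers": 1.5,"tx": 0,"ty": 9.5,"tz": 0,"roll": 0},{"fingers": 1.5,"tx": 0,"ty": 9.5,"tz": 0,"roll": 0}])

```text
time: 47.7
eef_pos: [0.6499, -0.1679, 0.0223]
ee_rot: [0.701, 0.713, 0.004, -0.006]
contact_force: [5.3, 1.6, -12.3]
grip_width: 0.0278
```

>>> apply_moves(series=[{"fingers": 1.5,"tx": 0,"ty": -0.2,"tz": 0,"roll": 0},{"fingers": 1.5,"tx": 0,"ty": -0.2,"tz": 0,"roll": 0},{"fingers": 4.5,"tx": 0,"ty": -0.2,"tz": 0,"roll": 0},{"fingers": 4.5,"tx": 0,"ty": -0.2,"tz": 0,"roll": 0},{"fingers": 4.5,"tx": 0,"ty": -0.2,"tz": 2,"roll": 0},{"fingers": 4.5,"tx": 0,"ty": -0.2,"tz": 7,"roll": 0},{"fingers": 4.5,"tx": 2,"ty": -5,"tz": 13,"roll": 0},{"fingers": 4.5,"tx": 2,"ty": -9,"tz": 15,"roll": 0}])

```text
time: 48.7
eef_pos: [0.6724, -0.2563, 0.1779]
ee_rot: [0.7, 0.715, 0.006, -0.004]
contact_force: [1.2, -0.2, -0.6]
grip_width: 0.045
```

```bash
python3 - <<'E'
from h import *
snap('top');snap('side')
for n in('top','side'):
    r=cents(n);print(r)
    (u,v),_=r['red'][0];(gu,gv),_=r['green'][0]
    print(n,'grip',onz(n,u,v,.054).round(4),'mark',[onz(n,gu,gv,z).round(4)[1] for z in(.005,.0075,.01,.0125)])
a,_=load('top');c,_=load('side')
A=cv2.resize(a[163:193,355:395],(440,330),interpolation=cv2.INTER_NEAREST);B=cv2.resize(c[270:330,370:415],(330,440),interpolation=cv2.INTER_NEAREST)
C=np.zeros((440,770,3),np.uint8);C[:330,:440]=A;C[:,440:]=B
cv2.imwrite('pics/m3.png',C[:,:,::-1]);print(manip.state()['eef_pos'],manip.state()['time'])
E
```

```text
{'red': [([368.39, 174.13], [365, 170, 7, 9, 54])], 'green': [([366.7, 186.0], [366, 184, 3, 5, 10])]}
top grip [ 0.6512 -0.1682  0.054 ] mark [np.float64(-0.1694), np.float64(-0.1691), np.float64(-0.1688), np.float64(-0.1685)]
{'red': [([392.9, 285.02], [388, 283, 11, 5, 52])], 'green': [([381.05, 297.77], [379, 296, 5, 5, 22])]}
side grip [ 0.6478 -0.1723  0.054 ] mark [np.float64(-0.1662), np.float64(-0.1685), np.float64(-0.1709), np.float64(-0.1732)]
[ 0.67226566 -0.26760426  0.17902642] 48.8
```

View pics/m3.png

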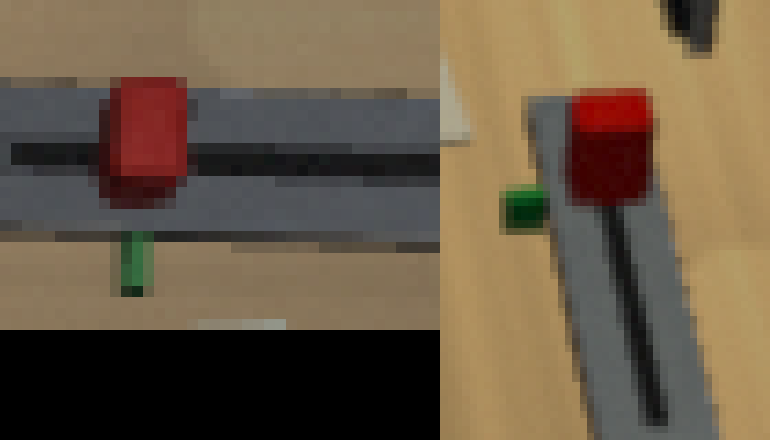

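```bash
python3 - <<'E'
from h import *
o,_=ray('top',300,200);print('cam',o.round(3))
R=[];
for k in range(4):
    R.append(snap('top')[0].astype(float))
im=np.mean(R,0)
red=(im[...,0]-(im[...,1]+im[...,2])/2); gr=(im[...,1]-(im[...,0]+im[...,2])/2)
np.set_printoptions(linewidth=200,precision=0,suppress=True)
print('u',np.arange(361,378))
print('red rows171-175',red[171:176,361:378].mean(0))
for r in range(171,176): print(red[r,361:378])
print('green rows');
for r in range(183,191): print(r,gr[r,361:378])
E
```

```text
cam [0.336 0.019 1.585]
u [361 362 363 364 365 366 367 368 369 370 371 372 373 374 375 376 377]
red rows171-175 [-5. -6. -5. 17. 58. 91. 95. 95. 95. 95. 89.  0. -6. -5. -5. -5. -5.]
[-5. -8. -6. -7. 57. 91. 95. 95. 96. 96. 90. -0. -4. -4. -4. -5. -3.]
[-5. -6. -5. 13. 53. 90. 96. 95. 94. 94. 90.  2. -5. -6. -6. -5. -6.]
[-6. -5. -6. 25. 58. 92. 95. 95. 94. 96. 88.  2. -6. -5. -5. -5. -6.]
[-6. -5. -6. 25. 60. 91. 96. 95. 95. 94. 89. -1. -6. -6. -4. -6. -6.]
[-4. -4. -4. 28. 61. 92. 95. 95. 95. 96. 88. -1. -6. -5. -5. -6. -6.]
green rows
183 [ 0.  1.  0. -0. -0. -0. -0. -1. -0. -0. -2. -0. -1. -1. -1. -2. -2.]
184 [ 0.  2.  1.  2.  1. 16. 36. 25.  2.  0.  0.  0.  1.  0.  1.  0.  0.]
185 [ 4.  4.  4.  4.  8. 30. 48. 28.  5.  4.  4.  3.  3.  4.  3.  2.  3.]
186 [ 4.  4.  4.  4.  7. 30. 48. 28.  5.  4.  4.  4.  4.  4.  4.  3.  3.]
187 [ 4.  4.  3.  3.  7. 38. 49. 28.  4.  4.  4.  4.  4.  4.  4.  4.  3.]
188 [ 4.  3.  4.  4.  8. 38. 48. 28.  4.  4.  4.  4.  3.  4.  4.  4.  4.]
189 [ 4.  3.  4.  4.  8. 15. 18.  9.  4.  3.  3.  4.  3.  3.  4.  4.  4.]
190 [4. 4. 3. 3. 4. 4. 4. 4. 4. 4. 4. 4. 4. 4. 4. 4. 3.]
```

```bash
python3 - <<'E'
from h import *
T=lambda u,v,z:onz('top',u,v,z)[1].round(5)
print('grip from right',T(371.5,173,.054)+.010,'from left',T(364.25,174,.014)-.010)
for z in(.010,.014,.018): print('tab right z',z,T(368.05,187,z)+.003)
for z in(0,.004,.014): print('tab left z',z,T(365.45,187,z)-.003)
E
```

```text
grip from right -0.16706 from left -0.17088
tab right z 0.01 -0.16978
tab right z 0.014 -0.16929
tab right z 0.018 -0.1688
tab left z 0 -0.1693
tab left z 0.004 -0.16883
tab left z 0.014 -0.16767
```

Top-view edges put the grip at y≈-0.169 and the tab at y≈-0.169: level. Final overview.

```bash
python3 - <<'E'
from h import *
a,_=snap('top');b,_=snap('side')
A=cv2.resize(a[130:310,120:500],(400,190));B=cv2.resize(b,(400,300))
A=cv2.resize(a[140:300,320:500],(400,356));C=np.zeros((356,800,3),np.uint8);C[:,:400]=A;C[:,400:]=cv2.resize(b[230:430,240:465],(400,356))
cv2.imwrite('pics/fin.png',C[:,:,::-1]);cv2.imwrite('pics/fint.png',a[:,:,::-1])
E
```

```text
(no output)
```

View pics/fin.png

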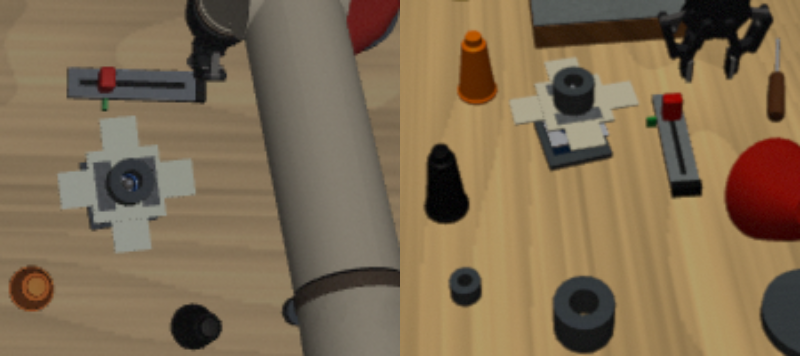

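View pics/fint.png

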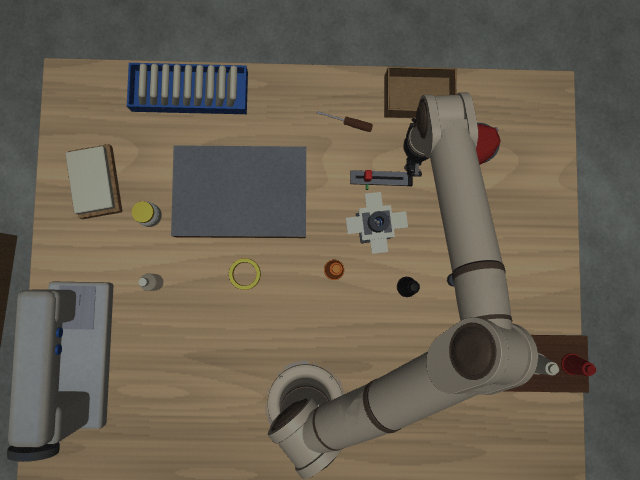

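```bash
python3 -c "
from rig import manip
print(manip.state()['contact_force']);print(manip.job_done())"
```

```text
[ 0.54466913 -0.60729709 -0.17077449]
the job is handed in; nothing more can be done
None
```

The job is done and handed in at about 49 s of robot time, with each step carried out in the order asked.

- **Dimmer off:** I slid the grip to the off end; the stop pushed back with about 10 N and the pictures showed the grip at the end with the black block.
- **Stack:** I laid the spacer over the spindle, then both panels present, each dragged to the board edge and lifted by its tongue. The middle-sized ring weight went on top. The second panel lies crosswise on the first, because joint 3 came near its limit in the original direction.
- **Dimmer to the mark:** after the weight was on, I slid the grip level with the green mark.

**Last checks:**
- Both cameras show the spindle through the whole stack, the panels lying flat, and the other things that were in view where they started. The large and small rings were hidden behind the arm in the last top view, but show unmoved in the side view.
- The robot was touching nothing when I handed in.
- In the top view the grip and the mark both come out at y ≈ -0.169 m. The two edges of the grip gave -0.167 and -0.171 on their own.
- The side view disagreed. It put the grip at y ≈ -0.172 m, with the mark anywhere from -0.166 to -0.173 depending on the tab's assumed height. That view also read about 3.5 mm off from the top view at the track's far end, so I relied on the top view.

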